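Make up two sampling kits beside the homogeniser

TASK

Make up the two sampling kits from the six things standing at the front of the bench, on either side of the homogeniser: in the yellow tray stand the round white bottle in the wide pocket and the blue-capped vial in the narrow one; in the green tray stand the amber dropper bottle in the wide pocket and the white-capped vial in the narrow one. Everything is to stand upright on the floor of its pocket; leave the large amber bottle and the square white bottle where they are.

Things in the scene. Friction and masses are not known exactly. Their poses are not given: they have to be found in the camera images.
- yellow_tray: flat moulded kit tray, yellow, fixed to the bench, 90 (x) by 170 (y) by 18 mm high, plus an end lug (50 wide, 10 mm high) that sticks out 15 mm at each end; two round pockets 12 mm deep: the wide pocket, 66 mm across, is centred 35 mm along the tray's own +y from the origin, the narrow pocket, 42 mm across, 55 mm along its -y. Pocket floors are 6 mm above the bench. Origin: centre of the underside; z up
- green_tray: flat moulded kit tray, green, fixed to the bench, 90 (x) by 170 (y) by 18 mm high, plus an end lug (50 wide, 10 mm high) that sticks out 15 mm at each end; two round pockets 12 mm deep: the wide pocket, 66 mm across, is centred 35 mm along the tray's own +y from the origin, the narrow pocket, 42 mm across, 55 mm along its -y. Pocket floors are 6 mm above the bench. Origin: centre of the underside; z up
- round_bottle: plain white unlabelled bottle, round, white cap; body 46 mm across up to 70 mm height, then a shoulder, cap 34 mm across, 104 mm high in all, about 70 g. Loose, stands upright. Origin: centre of its underside; z up.
- dropper_bottle: small amber dropper bottle with a black rubber bulb on top; round body 36 mm across up to about 55 mm height, then a 20 mm black collar, from 77 mm up the bulb, 14 mm across; 103 mm high in all, about 60 g. (A similar one at the far right end, beyond the blue pipette tip box, is not part of the stock.) Loose, stands upright. Origin: centre of its underside; z up.
- blue_cap_vial: small clear vial with black contents and a blue screw cap; 20 mm across, cap (from 43 mm up) 18 mm across, 53 mm high, about 20 g. Loose, stands upright. Origin: centre of its underside; z up.
- white_cap_vial: small clear vial with clear contents and a white screw cap; 20 mm across, cap (from 43 mm up) 18 mm across, 53 mm high, about 20 g. Loose, stands upright. Origin: centre of its underside; z up.
- amber_bottle: large amber bottle with a ribbed blue cap, 60 mm across, 133 mm high; belongs to no kit, stays where it is. Loose, stands upright. Origin: centre of its underside; z up.
- square_bottle: square white labelled bottle with a blue cap, 50 x 50 mm, 103 mm high (similar ones at the back of the bench and on the shelf are not stock); belongs to no kit, stays where it is. Loose, stands upright. Origin: centre of its underside; z up.
- homogeniser: fixed machine 0.53 m tall on a blue base plate straight ahead of the robot, between the two trays; obstacle only. It takes up about 0.37 to 0.65 m ahead, from 0.13 m right to 0.09 m left; to change sides pass in front of it, on the robot's side. Origin: on the bench near its upright rod.
Things that resemble listed ones, but are neither listed nor needed, are in the scene too. Leave any pink or purple look-alike of the round_bottle alone. Several things look just like the green_tray: the one meant starts farthest to the robot's right.

How it is judged:
By the outcome, as a careful person would: the job done as asked, in the order asked, and still so for the second after the job is handed in, with the robot touching nothing.
It also fails if it takes over 144 s, if anything falls off the work surface, if the arm or the gripper's body presses on something with over 40 N, if the wrist force passes 120 N, or if a joint passes its speed limit or range.

ROBOT

A 6-joint arm with a two-finger parallel gripper is mounted at the origin on a cart in front of the work surface, level with it; the furniture and walls round the work are solid. World frame = base frame: x ahead of the robot, y to its left, z up, the work surface at z = 0. Lengths are in m, angles in rad, forces in N, time in s.
With the tool pointing down it reaches from about 0.325 to 0.775 m from the base axis. Payload 5.5 kg.
Tool frame: the origin (TCP) lies midway between the tips of the shut fingers; the grasp point (between the pads) lies 19 mm behind it; z points along the fingers, y is the direction in which the jaws open and shut (so a half turn about z gives the same grasp; the last joint's range is limited). The gripper opens to 88 mm and grips with 3 to 60 N. Pads are 20 mm wide; open, the fingers measure 115 mm over their backs; the gripper's body (75 mm by 178 mm) begins 61 mm behind the grasp point.
Start: joints at [-1.195, 0.091, 1.231, -0, 1.82, -0.057], TCP at [0.252, -0.545, 0.223] pointing down, gripper open.
Joint ranges: [-2.87, 2.87], [-0.86, 2.18], [0.17, 2.46], [-1.51, 4.65], [0.06, 2.69], [-2.65, 2.65]. Speed limits (rad/s): [2.57, 2.57, 3.01, 3.14, 3.14, 3.14].

INTERFACE

Orientations are given as a rotation vector (axis times angle).
In Python, from cell import ctrl gives the robot as it stands.
- The arm moves only by the tool servo_tool, never from a script. Its argument "moves" is a list of rows, each an object with "dp": the shift along the world's x, y, z scaled (see below), a list of three; "twist": the turn about the world's z scaled (see below); "hand": the gripper's target within -1 to 1 (shut at 1, half-way at 0, fully open at -1). In form: [{"dp": [dx, dy, dz], "twist": twist, "hand": hand}, ...]. A call has 1 to 5 rows; each row is the pose to reach, as a shift and turn from the pose commanded when the call began; what a row does not reach only later rows make up. The controller multiplies each number of a shift by 250 mm and each number of a turn by 90 degrees. A row lasts 1/12 s, in which the tool goes at most 41.7 mm and 7.16 degrees, less where a joint would pass 70% of its speed; a pose out of reach is approached as far as the arm can. A call with a number of a shift or a turn outside -1 to 1 is refused whole. A call with a gripper value outside its range is refused whole. The fingers move at their own pace and stop on an object; "squeeze" is the grip in N (left out, the last holds). Time passes only in rows, so rows that repeat a pose let the fingers close. It gives the time, the measured TCP pose, the force and the opening at its end, in the units of the state.
- ctrl.observe(): the state, without advancing time (a new reading comes with each control period).
- ctrl.camera(name): name is "scene" or "top" or "wrist"; returns the picture (400x640x3 uint8, blue, green, red); there is no depth.
- ctrl.get_calibration(name): a dict with "camera_matrix" (3x3 intrinsics, pixels), "position" and "attitude" of the camera in the world; the wrist camera has in their place "T_tool_cam" (4x4, takes a point from camera to tool coordinates, whose origin is the TCP and whose axes are the flange's). Camera axes: x right, y down, z forward; pixel columns grow to the right and rows downward; lengths in m; the calibration is good to about 2 mm. A picture is of the moment at which its call begins: read the wrist's pose just before it. get_calibration takes no time and is no camera call.
- ctrl.hand_in(): hands the job in, once; it reports no verdict.
The state is a dict: "t": time; "qpos": joint angles; "joint_vel": joint speeds; "joint_torque": joint torques, N m; "tool_pos": TCP position; "orientation": TCP orientation; "wrist_force": force on the tool from outside, world axes, zero at the start; "wrist_torque": the same for the moment, N m; "finger_gap": finger opening in m.
Only numpy, scipy, OpenCV 4.12 (cv2) and the standard library are available. Lean on these libraries where they do the work, as an engineer would, in place of code of your own. Each camera call takes 0.05 s, during which the arm holds its last target.

## Working session

There is one attempt and no reset: what is moved stays moved. The work goes in short steps, Python scripts to look and compute and a tool call to move; the robot and the scene stay as the last step left them, time stands still between calls to the robot, and variables do not carry over. Pictures are saved under pics/ and viewed, and the job is handed in when it is done.

Besides the shell and the picture viewer there is one more tool, called after "Request:" as name(argument=value, ...), one argument or row to a line, values as JSON. servo_tool: Moves the arm, as the interface text tells. Shifts and turns lie within -1 to 1; 1 stands for 250 mm of shift or 90 degrees of turn. Its arguments: {"type":"object","properties":{"moves":{"type":"array"},"squeeze":{"type":"number"}},"required":["moves"]}

```bash
ls; mkdir -p pics; cat > h.py <<'E'
import numpy as np, cv2, json
from scipy.spatial.transform import Rotation as R
from cell import ctrl
def cal(n):
    c=ctrl.get_calibration(n); return c
E
python3 - <<'E'
from h import *
s=ctrl.observe(); print(s)
for n in ("scene","top","wrist"):
    print(n,ctrl.get_calibration(n))
    im=ctrl.camera(n); cv2.imwrite(f"pics/{n}0.png",im)
E
```

```text
pics
{'t': 0.0, 'qpos': array([-1.19474018e+00,  9.18370671e-02,  1.23187469e+00,  2.67769658e-05,
        1.81982194e+00, -5.67058555e-02]), 'joint_vel': array([-0.00088906,  0.00041507, -0.00045167,  0.00049654, -0.00187783,
        0.00177205]), 'joint_torque': array([ 1.86000652e-03, -4.46463275e+01, -4.06438637e+01,  6.99683768e-02,
        2.96595879e-02, -1.70542576e-04]), 'tool_pos': array([ 0.25151918, -0.54440097,  0.22152627]), 'orientation': array([-3.06645538e+00, -6.74086476e-01,  4.44254416e-04]), 'wrist_force': array([-0.04066252, -0.71217893, -0.08775249]), 'wrist_torque': array([-0.00536924,  0.00057221,  0.02708235]), 'finger_gap': 0.0882109539331046}
scene {'camera_matrix': array([[363.14411049,   0.        , 321.35265383],
       [  0.        , 363.14411049, 198.79037984],
       [  0.        ,   0.        ,   1.        ]]), 'position': array([-0.50660301,  0.4796239 ,  0.64482513]), 'attitude': array([-1.21472701,  1.96852048, -1.15738261])}
top {'camera_matrix': array([[402.19281995,   0.        , 318.77511003],
       [  0.        , 402.19281995, 202.78405282],
       [  0.        ,   0.        ,   1.        ]]), 'position': array([ 0.31206647, -0.01542439,  1.52647927]), 'attitude': array([-2.12970383,  2.18025753, -0.12927627])}
wrist {'camera_matrix': array([[348.68765888,   0.        , 323.35959357],
       [  0.        , 348.68765888, 199.01923628],
       [  0.        ,   0.        ,   1.        ]]), 'T_tool_cam': array([[-9.26430028e-06, -9.62092954e-01, -2.72721739e-01,
         7.47719512e-02],
       [ 9.99999976e-01,  5.07487304e-05, -2.12998407e-04,
         3.10778954e-04],
       [ 2.18764549e-04, -2.72721734e-01,  9.62092931e-01,
        -1.61692145e-01],
       [ 0.00000000e+00,  0.00000000e+00,  0.00000000e+00,
         1.00000000e+00]])}
```

View pics/scene0.png

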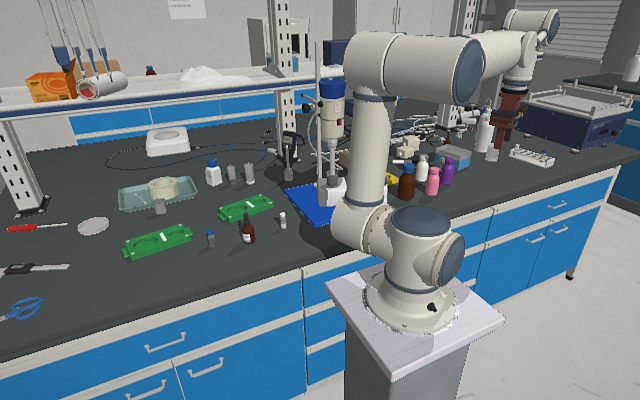

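View pics/top0.png

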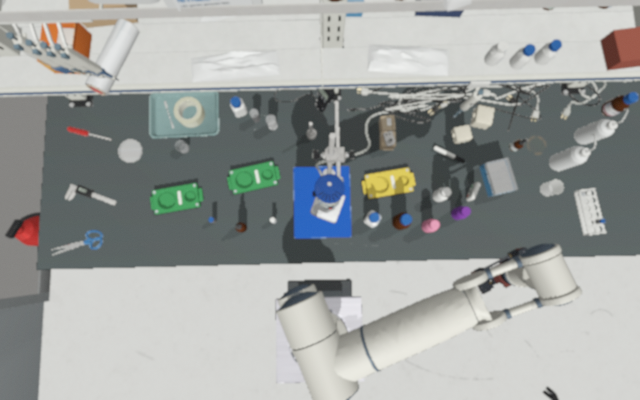

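View pics/wrist0.png

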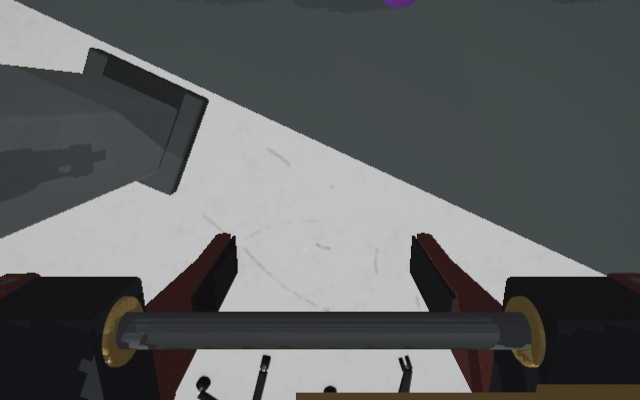

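```bash
cat >> h.py <<'E'
def camT(n,s=None):
    c=cal(n)
    if n=="wrist":
        T=np.eye(4);T[:3,:3]=R.from_rotvec(s["orientation"]).as_matrix();T[:3,3]=s["tool_pos"]
        return T@np.array(c["T_tool_cam"]),np.array(c["camera_matrix"])
    T=np.eye(4);T[:3,:3]=R.from_rotvec(c["attitude"]).as_matrix();T[:3,3]=c["position"]
    return T,np.array(c["camera_matrix"])
def ray(TK,uv):
    T,K=TK; d=T[:3,:3]@np.linalg.inv(K)@np.array([*uv,1.]); return T[:3,3],d/np.linalg.norm(d)
def atz(TK,uv,z=0):
    o,d=ray(TK,uv); return (o+d*(z-o[2])/d[2])[:3]
def proj(TK,p):
    T,K=TK; q=K@(T[:3,:3].T@(np.array(p)-T[:3,3])); return q[:2]/q[2]
def tri(obs):
    A=np.zeros((3,3));b=np.zeros(3)
    for TK,uv in obs:
        o,d=ray(TK,uv);P=np.eye(3)-np.outer(d,d);A+=P;b+=P@o
    p=np.linalg.solve(A,b)
    return p,[np.linalg.norm(proj(TK,p)-np.array(uv)) for TK,uv in obs]
E
python3 - <<'E'
from h import *
im=cv2.imread("pics/top0.png")
cv2.imwrite("pics/tc.png",cv2.resize(im[145:250,345:505],None,fx=5,fy=5,interpolation=cv2.INTER_CUBIC))
cv2.imwrite("pics/td.png",cv2.resize(im[145:250,145:305],None,fx=5,fy=5,interpolation=cv2.INTER_CUBIC))
im=cv2.imread("pics/scene0.png")
cv2.imwrite("pics/sc.png",cv2.resize(im[120:220,370:530],None,fx=5,fy=5,interpolation=cv2.INTER_CUBIC))
cv2.imwrite("pics/sd.png",cv2.resize(im[150:265,110:310],None,fx=4,fy=4,interpolation=cv2.INTER_CUBIC))
TK=camT("top")
for n,uv in dict(bl=(211,219),dr=(241,227),wv=(272,220),green=(253,177),yel=(388,183),sq=(373,219),am=(402,221),pk=(430,225),pu=(460,212),wh=(442,194)).items(): print(n,atz(TK,uv,.05).round(3))
E
```

```text
bl [0.446 0.388 0.05 ]
dr [0.414 0.277 0.05 ]
wv [0.437 0.163 0.05 ]
green [0.599 0.232 0.05 ]
yel [ 0.565 -0.27   0.05 ]
sq [ 0.432 -0.209  0.05 ]
am [ 0.422 -0.315  0.05 ]
pk [ 0.405 -0.417  0.05 ]
pu [ 0.45 -0.53  0.05]
wh [ 0.519 -0.468  0.05 ]
```

View pics/tc.png

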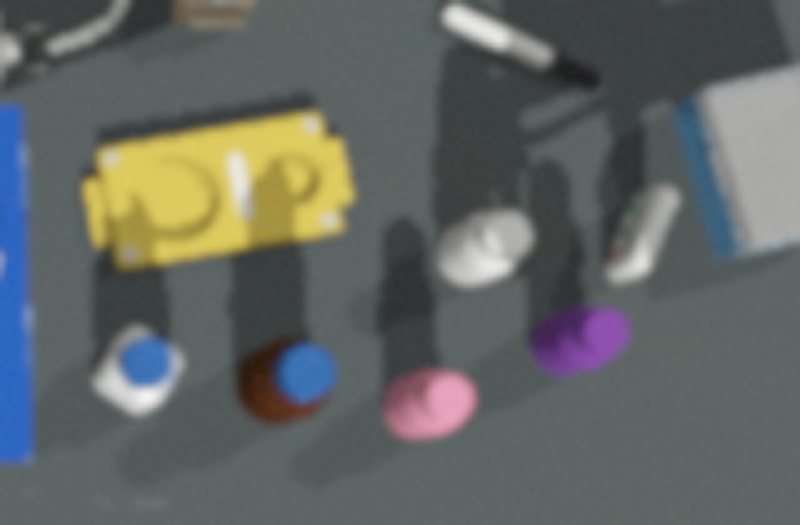

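View pics/td.png

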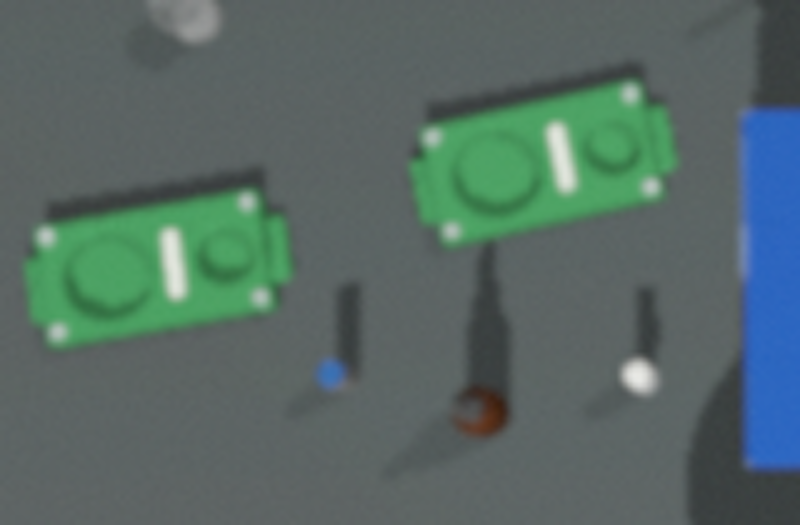

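View pics/sc.png

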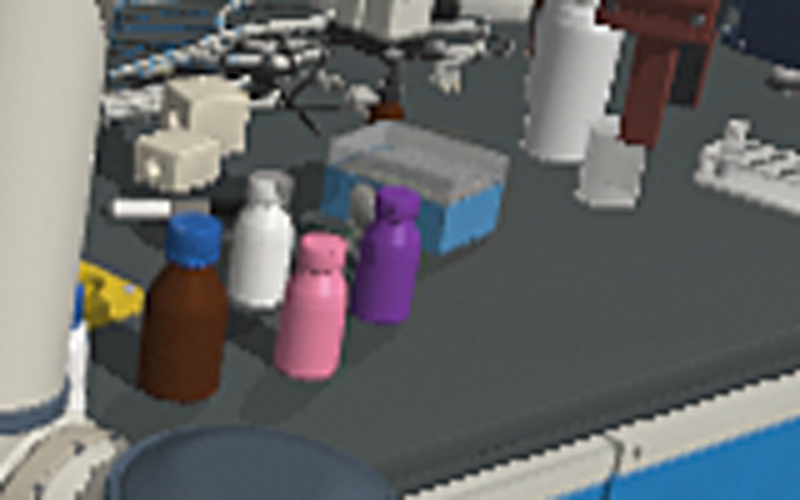

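View pics/sd.png

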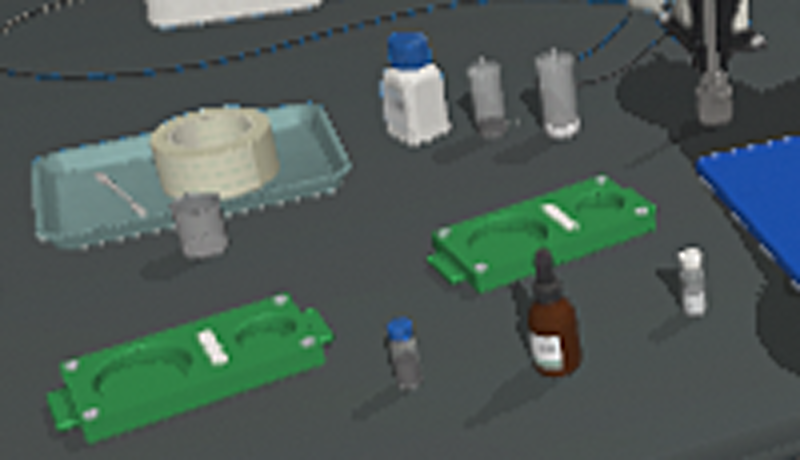

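Request:
servo_tool(
  moves=[
    {"dp": [0.72, 0.3, 0.16], "twist": 0, "hand": -1},
    {"dp": [0.72, 0.3, 0.16], "twist": 0, "hand": -1},
    {"dp": [0.72, 0.3, 0.16], "twist": 0, "hand": -1},
    {"dp": [0.72, 0.3, 0.16], "twist": 0, "hand": -1},
    {"dp": [0.72, 0.3, 0.16], "twist": 0, "hand": -1},
  ],
)

```text
t: 0.57
tool_pos: [0.4341, -0.4681, 0.2629]
orientation: [-3.068, -0.676, -0.001]
wrist_force: [-0.3, 0.3, 0.1]
finger_gap: 0.0877
```

```bash
cat >> h.py <<'E'
import pickle
def shot(tag):
    s=ctrl.observe(); im=ctrl.camera("wrist"); s2=ctrl.observe()
    cv2.imwrite(f"pics/{tag}.png",im); pickle.dump(s,open(f"pics/{tag}.pkl","wb"))
    print(tag,"t",s2["t"],s["tool_pos"].round(4),s["orientation"].round(3),"F",s["wrist_force"].round(1),"gap",round(s["finger_gap"],4),"vel",abs(s["joint_vel"]).max().round(3),"moved",np.abs(s2["tool_pos"]-s["tool_pos"]).max().round(4))
def TKs(tag): return camT("wrist",pickle.load(open(f"pics/{tag}.pkl","rb")))
E
python3 - <<'E'
from h import *
shot("w1")
E
```

```text
w1 t 0.6167 [ 0.4341 -0.4681  0.2629] [-3.068e+00 -6.760e-01 -1.000e-03] F [-0.3  0.3  0.1] gap 0.0877 vel 0.564 moved 0.0045
```

View pics/w1.png

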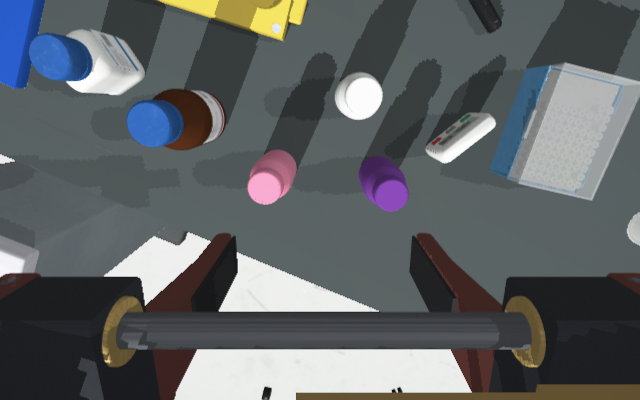

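Request:
servo_tool(
  moves=[
    {"dp": [0.05, 0.36, 0.06], "twist": 0, "hand": -1},
    {"dp": [0.05, 0.36, 0.06], "twist": 0, "hand": -1},
    {"dp": [0.05, 0.36, 0.06], "twist": 0, "hand": -1},
    {"dp": [0.05, 0.36, 0.06], "twist": 0, "hand": -1},
    {"dp": [0.05, 0.36, 0.06], "twist": 0, "hand": -1},
  ],
)

```text
t: 1.03
tool_pos: [0.4441, -0.3799, 0.2778]
orientation: [3.067, 0.675, -0.0]
wrist_force: [-0.1, 0.3, 0.3]
finger_gap: 0.0879
```

```bash

python3 - <<'E'
from h import *
shot("w2")
E
```

```text
w2 t 1.0833 [ 0.4441 -0.3799  0.2778] [ 3.067  0.675 -0.   ] F [-0.1  0.3  0.3] gap 0.0879 vel 0.03 moved 0.0006
```

View pics/w2.png

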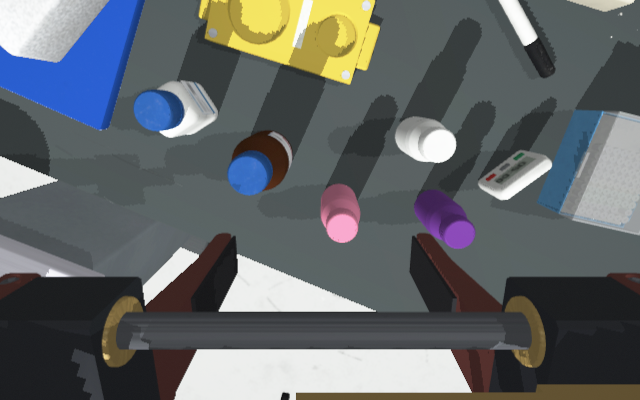

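```bash
cat >> h.py <<'E'
def crop(tag,u0,v0,w,h,f,out,marks=()):
    im=cv2.imread(f"pics/{tag}.png")[v0:v0+h,u0:u0+w]
    im=cv2.resize(im,None,fx=f,fy=f,interpolation=cv2.INTER_CUBIC)
    for (u,v) in marks: cv2.drawMarker(im,(int((u-u0+.5)*f),int((v-v0+.5)*f)),(0,0,255),cv2.MARKER_CROSS,8,1)
    cv2.imwrite(f"pics/{out}.png",im)
def circ(TK,c,r,n=24):
    return [proj(TK,(c[0]+r*np.cos(a),c[1]+r*np.sin(a),c[2])) for a in np.linspace(0,2*np.pi,n,endpoint=False)]
E
python3 - <<'E'
from h import *
A,B=TKs("w1"),TKs("w2")
p,e=tri([(A,(358,96)),(B,(441,145))]);print(p.round(4),e)
crop("w1",318,60,80,70,8,"c1",circ(A,p,.017)+[proj(A,p)]+circ(A,(p[0],p[1],0.06),.023))
crop("w2",390,110,80,60,8,"c2",circ(B,p,.017)+[proj(B,p)]+circ(B,(p[0],p[1],0),.023))
a=cv2.imread("pics/c1.png");b=cv2.imread("pics/c2.png")
cv2.imwrite("pics/c12.png",cv2.resize(np.vstack([a,b]),None,fx=.55,fy=.55))
E
```

```text
[ 0.5193 -0.4616  0.1227] [np.float64(2.6014275962931293), np.float64(2.384258255557952)]
```

View pics/c12.png

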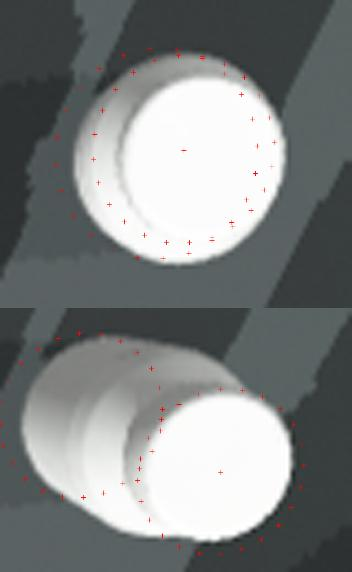

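```bash

python3 - <<'E'
from h import *
A,B=TKs("w1"),TKs("w2")
p,e=tri([(A,(363.9,94.3)),(B,(438.8,145.4))]);print(p.round(4),e)
crop("w1",318,60,80,70,8,"c1",circ(A,p,.017)+[proj(A,p)]+circ(A,(p[0],p[1],0.06),.023))
crop("w2",390,110,80,60,8,"c2",circ(B,p,.017)+[proj(B,p)]+circ(B,(p[0],p[1],0),.023))
a=cv2.imread("pics/c1.png");b=cv2.imread("pics/c2.png")
cv2.imwrite("pics/c12.png",cv2.resize(np.vstack([a,b]),None,fx=.55,fy=.55))
# tray: fiducials w2
crop("w2",190,0,200,90,4,"c3")
E
```

```text
[ 0.5212 -0.467   0.1036] [np.float64(0.5889865121606991), np.float64(0.5423814330074294)]
```

View pics/c12.png

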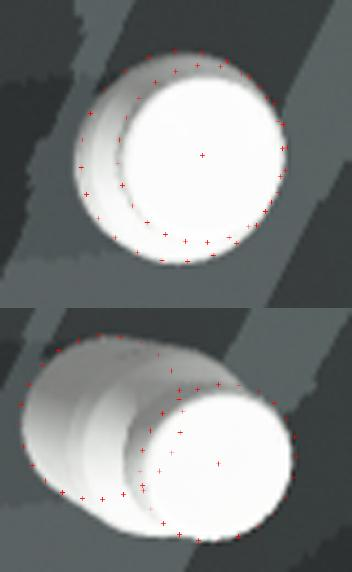

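View pics/c3.png

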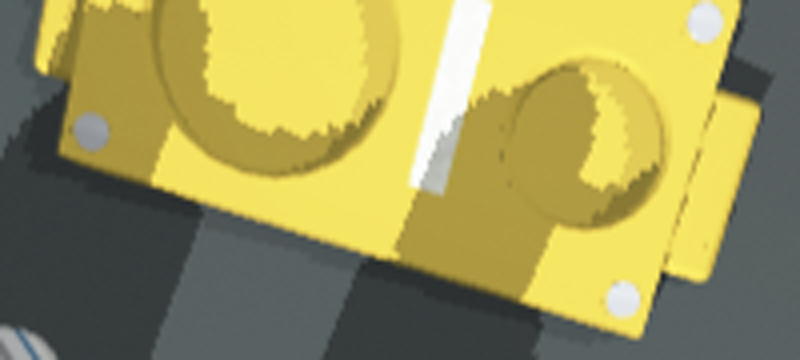

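Request:
servo_tool(
  moves=[
    {"dp": [0.308, -0.348, -0.4], "twist": 0, "hand": -1},
    {"dp": [0.308, -0.348, -0.4], "twist": 0, "hand": -1},
    {"dp": [0.308, -0.348, -0.4], "twist": 0, "hand": -1},
    {"dp": [0.308, -0.348, -0.4], "twist": 0, "hand": -1},
    {"dp": [0.308, -0.348, -0.4], "twist": 0, "hand": -1},
  ],
)

```text
t: 1.5
tool_pos: [0.5197, -0.4692, 0.1664]
orientation: [-3.059, -0.667, 0.012]
wrist_force: [-0.1, -0.9, -1.9]
finger_gap: 0.0876
```

```bash

python3 - <<'E'
from h import *
shot("w3")
crop("w3",160,0,320,250,2.4,"c4")
T=TKs("w3"); print([proj(T,(.5212,-.467,z)).round(1) for z in (.104,0.07)])
E
```

```text
w3 t 1.55 [ 0.5197 -0.4692  0.1664] [-3.059 -0.667  0.012] F [-0.1 -0.9 -1.9] gap 0.0876 vel 0.094 moved 0.0037
[array([322.1, 211.3]), array([322.8, 197.5])]
```

View pics/c4.png

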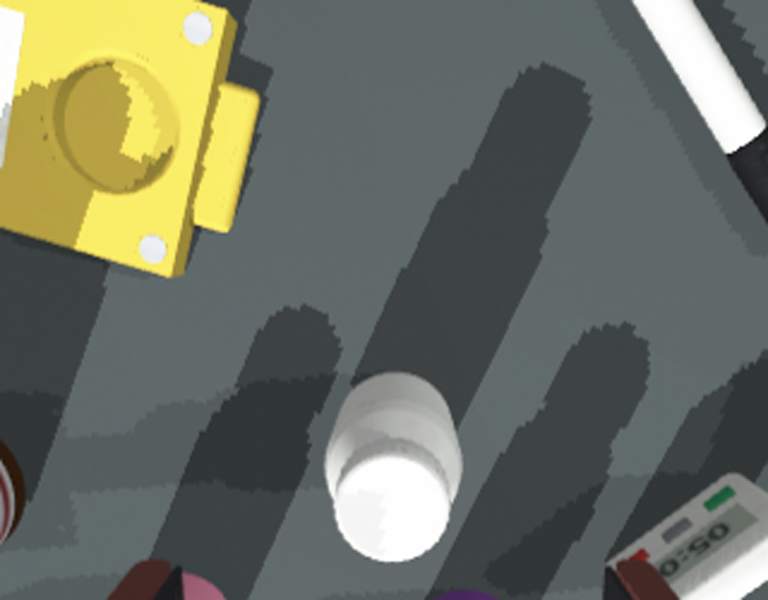

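Request:
servo_tool(
  moves=[
    {"dp": [0, 0, -0.14], "twist": 0, "hand": -1},
    {"dp": [0, 0, -0.28], "twist": 0, "hand": -1},
    {"dp": [0, 0, -0.42], "twist": 0, "hand": -1},
    {"dp": [0, 0, -0.52], "twist": 0, "hand": -1},
    {"dp": [0, 0, -0.56], "twist": 0, "hand": -1},
  ],
)

```text
t: 1.97
tool_pos: [0.5187, -0.466, 0.0337]
orientation: [-3.064, -0.672, 0.005]
wrist_force: [-1.1, 0.2, -0.9]
finger_gap: 0.0883
```

Request:
servo_tool(
  moves=[
    {"dp": [0, 0, 0], "twist": 0, "hand": 0},
    {"dp": [0, 0, 0], "twist": 0, "hand": 1},
    {"dp": [0, 0, 0], "twist": 0, "hand": 1},
    {"dp": [0, 0, 0], "twist": 0, "hand": 1},
    {"dp": [0, 0, 0], "twist": 0, "hand": 1},
  ],
  squeeze=15,
)

```text
t: 2.38
tool_pos: [0.522, -0.4676, 0.0404]
orientation: [3.065, 0.674, 0.003]
wrist_force: [0.6, -0.7, 0.0]
finger_gap: 0.0581
```

Request:
servo_tool(
  moves=[
    {"dp": [0, 0, 0], "twist": 0, "hand": 1},
    {"dp": [0, 0, 0], "twist": 0, "hand": 1},
    {"dp": [0, 0, 0], "twist": 0, "hand": 1},
    {"dp": [0, 0, 0], "twist": 0, "hand": 1},
    {"dp": [0, 0, 0], "twist": 0, "hand": 1},
  ],
  squeeze=15,
)

```text
t: 2.8
tool_pos: [0.5214, -0.4669, 0.0385]
orientation: [3.067, 0.674, 0.001]
wrist_force: [-0.3, 0.6, 4.1]
finger_gap: 0.0437
```

```bash

python3 - <<'E'
from h import *
crop("w3",120,0,160,120,5,"c5")
E
```

```text
(no output)
```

View pics/c5.png

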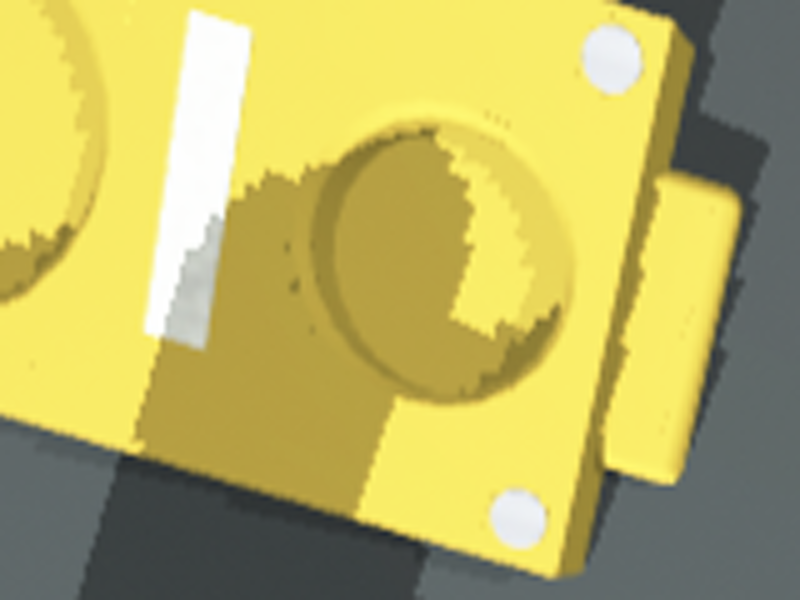

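```bash

python3 - <<'E'
from h import *
B,C=TKs("w2"),TKs("w3")
f,e=tri([(C,(241.9,11.5)),(B,(365.75,5))]);print("far",f.round(4),e)
n,e=tri([(C,(223.1,103.3)),(B,(345.25,74.25))]);print("near",n.round(4),e)
k,e=tri([(C,(207.9,51.9)),(B,(335.75,35.25))]);print("narrow",k.round(4),e)
for z in(.018,):
  for T,u in((B,[(365.75,5),(345.25,74.25),(212.25,32.25),(335.75,35.25)]),(C,[(241.9,11.5),(223.1,103.3),(207.9,51.9)])):
    P=[atz(T,x,z) for x in u]; print([p.round(4) for p in P])
P=[atz(B,x,.018) for x in [(365.75,5),(345.25,74.25),(212.25,32.25)]]
print(np.linalg.norm(P[0]-P[1]),np.linalg.norm(P[1]-P[2]))
yy=P[2]-P[1]; yy/=np.linalg.norm(yy); xx=P[0]-P[1];xx/=np.linalg.norm(xx)
c=(P[0]+P[2])/2; print("yaw",np.degrees(np.arctan2(-yy[0],yy[1])),np.degrees(np.arctan2(xx[1],xx[0])),"centre",c,"wide",c+.035*yy,"narrow",c-.055*yy)
print(ctrl.observe()["finger_gap"])
E
```

```text
far [ 0.6213 -0.349   0.0184] [np.float64(0.17092017465308387), np.float64(0.12585181510460927)]
near [ 0.5482 -0.3597  0.0187] [np.float64(0.14620455855355788), np.float64(0.10990909277983076)]
narrow [ 0.5814 -0.3322  0.0128] [np.float64(0.18145744523045457), np.float64(0.13514821963712156)]
[array([ 0.6215, -0.349 ,  0.018 ]), array([ 0.5484, -0.3597,  0.018 ]), array([ 0.526 , -0.2071,  0.018 ]), array([ 0.5807, -0.3323,  0.018 ])]
[array([ 0.6213, -0.349 ,  0.018 ]), array([ 0.548 , -0.3596,  0.018 ]), array([ 0.5814, -0.3341,  0.018 ])]
0.07396329356419196 0.1542083228057874
yaw 8.326929134137623 8.31900313595701 centre [ 0.57378276 -0.27803512  0.018     ] wide [ 0.56871401 -0.2434041   0.018     ] narrow [ 0.58174793 -0.3324553   0.018     ]
0.04372706719096873
```

```bash

python3 - <<'E'
from h import *
A,B=TKs("w1"),TKs("w2")
print(tri([(A,(155,124)),(B,(250,173))]))
print(tri([(A,(60,57)),(B,(158,110))]))
E
```

```text
(array([ 0.42380979, -0.31421973,  0.11978594]), [np.float64(0.18542729657809007), np.float64(0.17018902398616662)])
(array([ 0.43635573, -0.20677862,  0.08920719]), [np.float64(0.27701897966039607), np.float64(0.2553392193186503)])
```

Request:
servo_tool(
  moves=[
    {"dp": [0, 0, 0.1], "twist": 0, "hand": 1},
    {"dp": [0, 0, 0.25], "twist": 0, "hand": 1},
    {"dp": [0, 0, 0.4], "twist": 0, "hand": 1},
    {"dp": [0, 0, 0.5], "twist": 0, "hand": 1},
    {"dp": [0, 0, 0.6], "twist": 0, "hand": 1},
  ],
  squeeze=15,
)

```text
t: 3.22
tool_pos: [0.5212, -0.4667, 0.1894]
orientation: [3.068, 0.674, 0.001]
wrist_force: [-0.0, 0.2, -1.5]
finger_gap: 0.044
```

Request:
servo_tool(
  moves=[
    {"dp": [0.1, 0.45, 0], "twist": -0.39, "hand": 1},
    {"dp": [0.1, 0.45, 0], "twist": -0.39, "hand": 1},
    {"dp": [0.1, 0.45, 0], "twist": -0.39, "hand": 1},
    {"dp": [0.1, 0.45, 0], "twist": -0.39, "hand": 1},
    {"dp": [0.1, 0.45, 0], "twist": -0.39, "hand": 1},
  ],
)

```text
t: 3.63
tool_pos: [0.5468, -0.3518, 0.1872]
orientation: [-3.128, 0.287, 0.001]
wrist_force: [0.2, -0.1, -1.4]
finger_gap: 0.0445
```

Request:
servo_tool(
  moves=[
    {"dp": [0, 0, 0], "twist": -0.39, "hand": 1},
    {"dp": [0, 0, 0], "twist": -0.39, "hand": 1},
    {"dp": [0, 0, 0], "twist": -0.39, "hand": 1},
    {"dp": [0, 0, 0], "twist": -0.39, "hand": 1},
    {"dp": [0, 0, 0], "twist": -0.39, "hand": 1},
  ],
)

```text
t: 4.05
tool_pos: [0.546, -0.354, 0.1866]
orientation: [-2.894, 1.221, 0.002]
wrist_force: [-0.4, -0.5, -0.5]
finger_gap: 0.0446
```

Request:
servo_tool(
  moves=[
    {"dp": [0.09, 0.44, 0], "twist": -0.22, "hand": 1},
    {"dp": [0.09, 0.44, 0], "twist": -0.22, "hand": 1},
    {"dp": [0.09, 0.44, 0], "twist": -0.22, "hand": 1},
    {"dp": [0.09, 0.44, 0], "twist": -0.22, "hand": 1},
    {"dp": [0.09, 0.44, 0], "twist": -0.22, "hand": 1},
  ],
)

```text
t: 4.47
tool_pos: [0.5689, -0.2426, 0.1872]
orientation: [2.65, -1.687, -0.001]
wrist_force: [-0.3, -0.7, -1.5]
finger_gap: 0.0444
```

```bash

python3 - <<'E'
from h import *
shot("w4")
cv2.imwrite("pics/s4.png",ctrl.camera("scene"))
print(R.from_rotvec(ctrl.observe()["orientation"]).as_matrix().round(3), ctrl.observe()["qpos"].round(2))
E
```

```text
w4 t 4.5167 [ 0.5689 -0.2426  0.1872] [ 2.650e+00 -1.687e+00 -1.000e-03] F [-0.3 -0.7 -1.5] gap 0.0444 vel 0.045 moved 0.0013
[[ 0.421 -0.907 -0.001]
 [-0.907 -0.421 -0.   ]
 [-0.     0.001 -1.   ]] [-0.46  0.14  1.24 -0.    1.76  2.25]
```

View pics/w4.png

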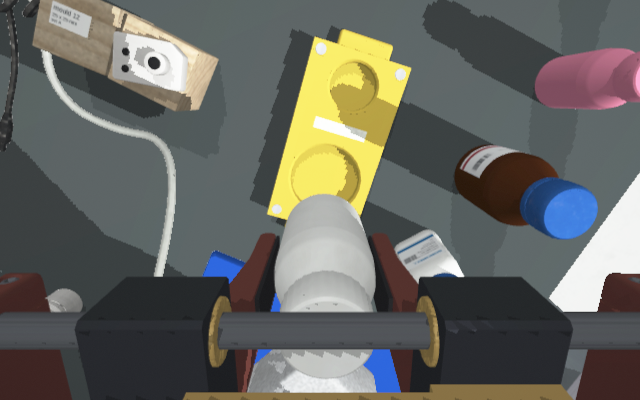

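View pics/s4.png

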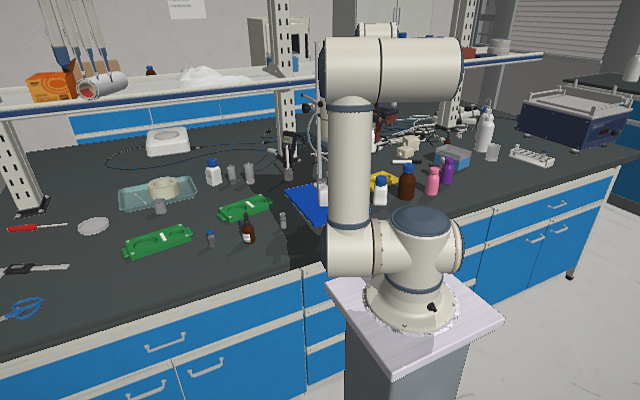

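Request:
servo_tool(
  moves=[
    {"dp": [0, 0, -0.13], "twist": 0, "hand": 1},
    {"dp": [0, 0, -0.26], "twist": 0, "hand": 1},
    {"dp": [0, 0, -0.38], "twist": 0, "hand": 1},
    {"dp": [0, 0, -0.46], "twist": 0, "hand": 1},
    {"dp": [0, 0, -0.48], "twist": 0, "hand": 1},
  ],
)

```text
t: 4.98
tool_pos: [0.5657, -0.2446, 0.0618]
orientation: [2.645, -1.693, -0.013]
wrist_force: [-0.4, 0.3, -1.1]
finger_gap: 0.0443
```

Request:
servo_tool(
  moves=[
    {"dp": [0, 0, -0.02], "twist": 0, "hand": 1},
    {"dp": [0, 0, -0.04], "twist": 0, "hand": 1},
    {"dp": [0, 0, -0.06], "twist": 0, "hand": 1},
    {"dp": [0, 0, -0.08], "twist": 0, "hand": 1},
    {"dp": [0, 0, -0.09], "twist": 0, "hand": 1},
  ],
)

```text
t: 5.4
tool_pos: [0.569, -0.2445, 0.0456]
orientation: [-2.647, 1.693, -0.002]
wrist_force: [0.3, 0.4, -1.3]
finger_gap: 0.0442
```

Request:
servo_tool(
  moves=[
    {"dp": [0, 0, 0], "twist": 0, "hand": 1},
  ],
)

```text
t: 5.48
tool_pos: [0.5686, -0.2442, 0.045]
orientation: [2.647, -1.692, -0.0]
wrist_force: [-0.0, 0.6, -0.4]
finger_gap: 0.0446
```

```bash

python3 - <<'E'
from h import *
shot("w5")
E
```

```text
w5 t 5.5333 [ 0.5686 -0.2442  0.045 ] [ 2.647 -1.692 -0.   ] F [-0.   0.6 -0.4] gap 0.0446 vel 0.009 moved 0.0003
```

View pics/w5.png

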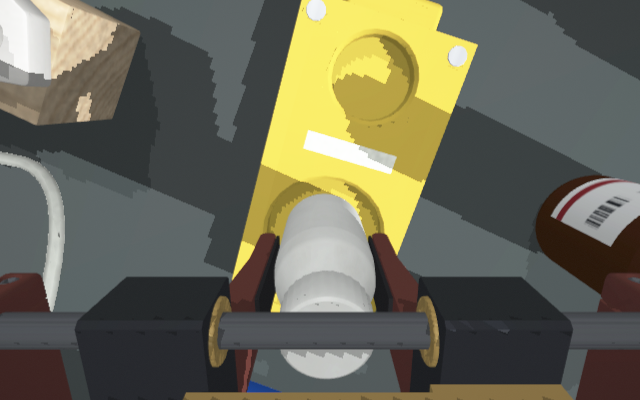

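Request:
servo_tool(
  moves=[
    {"dp": [0, 0, -0.004], "twist": 0, "hand": 1},
    {"dp": [0, 0, -0.004], "twist": 0, "hand": 1},
    {"dp": [0, 0, -0.004], "twist": 0, "hand": -0.3},
    {"dp": [0, 0, -0.004], "twist": 0, "hand": -1},
    {"dp": [0, 0, -0.004], "twist": 0, "hand": -1},
  ],
)

```text
t: 5.95
tool_pos: [0.5688, -0.2442, 0.0445]
orientation: [-2.647, 1.693, -0.001]
wrist_force: [0.5, -0.7, 0.0]
finger_gap: 0.0605
```

Request:
servo_tool(
  moves=[
    {"dp": [0, 0, 0], "twist": 0, "hand": -1},
    {"dp": [0, 0, 0], "twist": 0, "hand": -1},
    {"dp": [0, 0, 0], "twist": 0, "hand": -1},
    {"dp": [0, 0, 0.1], "twist": 0, "hand": -1},
    {"dp": [0, 0, 0.2], "twist": 0, "hand": -1},
  ],
)

```text
t: 6.37
tool_pos: [0.5673, -0.2436, 0.0923]
orientation: [2.646, -1.692, -0.008]
wrist_force: [0.7, -0.5, 0.3]
finger_gap: 0.0873
```

Request:
servo_tool(
  moves=[
    {"dp": [0, 0, 0.15], "twist": 0, "hand": -1},
    {"dp": [0, 0, 0.3], "twist": 0, "hand": -1},
    {"dp": [0, 0, 0.45], "twist": 0, "hand": -1},
    {"dp": [0, 0, 0.6], "twist": 0, "hand": -1},
    {"dp": [0, 0, 0.7], "twist": 0, "hand": -1},
  ],
)

```text
t: 6.78
tool_pos: [0.5689, -0.2443, 0.2739]
orientation: [-2.646, 1.692, -0.008]
wrist_force: [0.7, -0.5, 0.4]
finger_gap: 0.0878
```

```bash

python3 - <<'E'
from h import *
shot("w6")
E
```

```text
w6 t 6.8333 [ 0.5689 -0.2443  0.2739] [-2.646  1.692 -0.008] F [ 0.7 -0.5  0.4] gap 0.0878 vel 0.641 moved 0.005
```

View pics/w6.png

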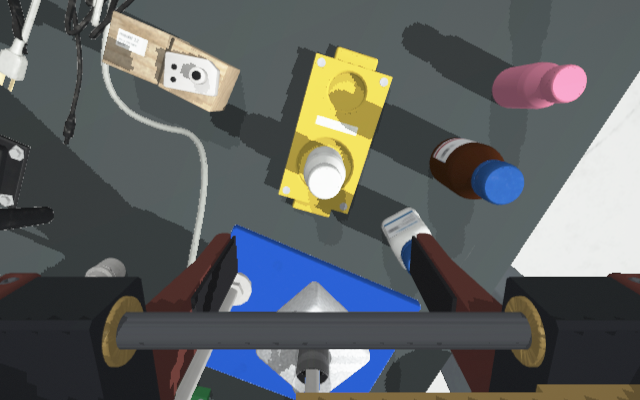

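Request:
servo_tool(
  moves=[
    {"dp": [0, -0.3, 0], "twist": 0, "hand": -1},
    {"dp": [0, -0.3, 0], "twist": 0, "hand": -1},
    {"dp": [-0.4, -0.3, 0], "twist": 0.38, "hand": -1},
    {"dp": [-0.4, -0.3, 0], "twist": 0.38, "hand": -1},
    {"dp": [-0.4, -0.3, 0], "twist": 0.38, "hand": -1},
  ],
)

```text
t: 7.25
tool_pos: [0.4657, -0.3203, 0.2662]
orientation: [-2.917, 1.164, 0.01]
wrist_force: [0.2, 0.5, 0.3]
finger_gap: 0.088
```

Request:
servo_tool(
  moves=[
    {"dp": [-0.5, 0, 0], "twist": 0.39, "hand": -1},
    {"dp": [-0.5, 0, 0], "twist": 0.39, "hand": -1},
    {"dp": [-0.5, 0, 0], "twist": 0.39, "hand": -1},
    {"dp": [-0.5, 0, 0], "twist": 0.39, "hand": -1},
    {"dp": [-0.5, 0, 0], "twist": 0.39, "hand": -1},
  ],
)

```text
t: 7.67
tool_pos: [0.3417, -0.3194, 0.2697]
orientation: [3.132, -0.231, 0.002]
wrist_force: [1.1, -0.8, 0.6]
finger_gap: 0.0877
```

Request:
servo_tool(
  moves=[
    {"dp": [0, 0, 0], "twist": 0.39, "hand": -1},
    {"dp": [0, 0, 0], "twist": 0.39, "hand": -1},
    {"dp": [0, 0, 0], "twist": 0.39, "hand": -1},
    {"dp": [0, 0, 0], "twist": 0.39, "hand": -1},
    {"dp": [0, 0, 0], "twist": 0.39, "hand": -1},
  ],
)

```text
t: 8.08
tool_pos: [0.3436, -0.3192, 0.2689]
orientation: [-3.056, -0.729, 0.0]
wrist_force: [0.0, -0.0, -0.5]
finger_gap: 0.088
```

Request:
servo_tool(
  moves=[
    {"dp": [0, 0, 0], "twist": 0.39, "hand": -1},
    {"dp": [0, 0, 0], "twist": 0.39, "hand": -1},
    {"dp": [0, 0, 0], "twist": 0.39, "hand": -1},
    {"dp": [0, 0, 0], "twist": 0.39, "hand": -1},
    {"dp": [0, 0, 0], "twist": 0.39, "hand": -1},
  ],
)

```text
t: 8.5
tool_pos: [0.3436, -0.3192, 0.2689]
orientation: [-2.694, -1.617, 0.0]
wrist_force: [0.2, 0.1, 0.5]
finger_gap: 0.0874
```

```bash

python3 - <<'E'
from h import *
s=ctrl.observe(); print(s["t"],s["tool_pos"],s["qpos"].round(2))
cv2.imwrite("pics/t7.png",ctrl.camera("top")); cv2.imwrite("pics/s7.png",ctrl.camera("scene"))
print(atz(camT("top"),(322,238),0))
crop("t7",220,130,200,150,4,"t7c")
E
```

```text
8.5 [ 0.34360621 -0.31915718  0.26887835] [-0.82 -0.24  1.47 -0.    1.92 -0.33]
[ 0.36833768 -0.01987643  0.        ]
```

View pics/t7c.png

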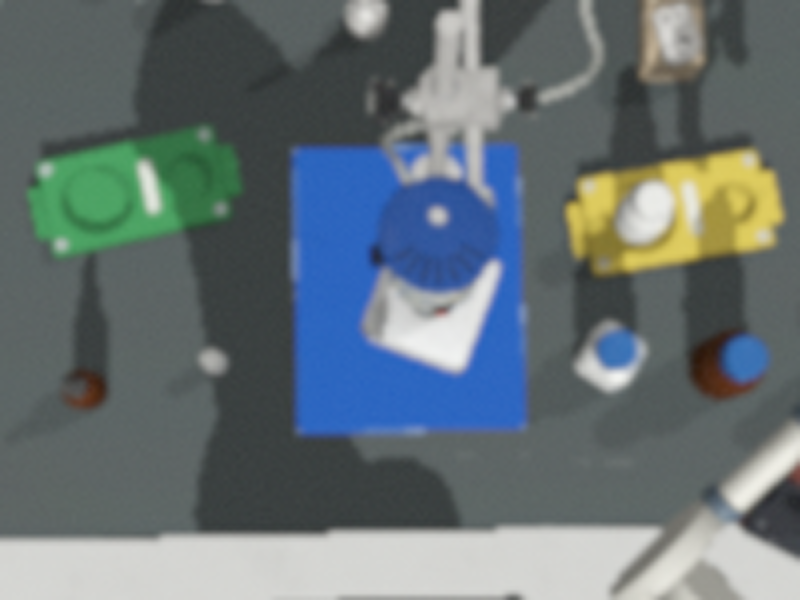

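View pics/s7.png

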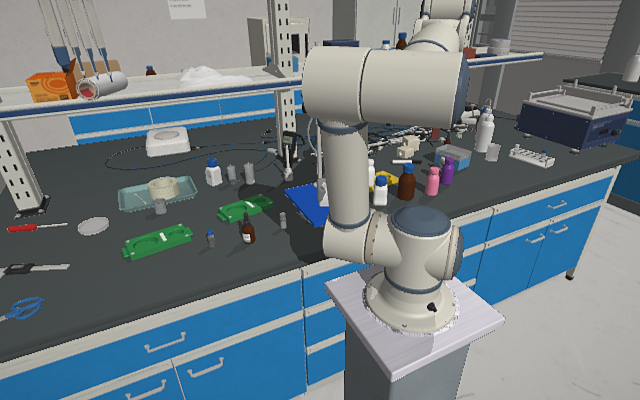

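Request:
servo_tool(
  moves=[
    {"dp": [0, 0, 0], "twist": 0.39, "hand": -1},
    {"dp": [0, 0, 0], "twist": 0.39, "hand": -1},
    {"dp": [0, 0, 0], "twist": 0.39, "hand": -1},
    {"dp": [0, 0, 0], "twist": 0.39, "hand": -1},
    {"dp": [0, 0, 0], "twist": 0.39, "hand": -1},
  ],
)

```text
t: 9.02
tool_pos: [0.3436, -0.3192, 0.269]
orientation: [-2.086, -2.349, -0.0]
wrist_force: [-0.6, 0.9, 0.1]
finger_gap: 0.0879
```

Request:
servo_tool(
  moves=[
    {"dp": [0, 0.15, 0], "twist": 0.39, "hand": -1},
    {"dp": [0, 0.3, 0], "twist": 0.39, "hand": -1},
    {"dp": [0, 0.45, 0], "twist": 0.39, "hand": -1},
    {"dp": [0, 0.5, 0], "twist": 0.39, "hand": -1},
    {"dp": [0, 0.5, 0], "twist": 0.39, "hand": -1},
  ],
)

```text
t: 9.43
tool_pos: [0.3438, -0.1917, 0.2699]
orientation: [1.275, 2.869, 0.001]
wrist_force: [0.4, -0.8, -0.5]
finger_gap: 0.0879
```

Request:
servo_tool(
  moves=[
    {"dp": [0, 0.15, 0], "twist": 0.39, "hand": -1},
    {"dp": [0, 0.3, 0], "twist": 0.39, "hand": -1},
    {"dp": [0, 0.45, 0], "twist": 0.39, "hand": -1},
    {"dp": [0, 0.6, 0], "twist": 0.39, "hand": -1},
    {"dp": [0, 0.76, 0], "twist": 0.39, "hand": -1},
  ],
)

```text
t: 9.85
tool_pos: [0.3432, -0.0029, 0.2691]
orientation: [0.358, 3.12, -0.0]
wrist_force: [1.1, 0.1, 0.2]
finger_gap: 0.0879
```

```bash

python3 - <<'E'
from h import *
s=ctrl.observe(); print(s["t"],s["tool_pos"],s["qpos"].round(2),s["wrist_force"].round(1))
E
```

```text
9.85 [ 0.34316663 -0.00288862  0.26914855] [-0.11 -0.58  1.71 -0.    2.01 -1.45] [1.1 0.1 0.2]
```

Request:
servo_tool(
  moves=[
    {"dp": [0, 0.15, 0], "twist": 0.2, "hand": -1},
    {"dp": [0, 0.3, 0], "twist": 0.2, "hand": -1},
    {"dp": [0, 0.45, 0], "twist": 0.2, "hand": -1},
    {"dp": [0, 0.6, 0], "twist": 0.2, "hand": -1},
    {"dp": [0, 0.76, 0], "twist": 0.2, "hand": -1},
  ],
)

```text
t: 10.27
tool_pos: [0.3431, 0.1876, 0.2693]
orientation: [-0.128, 3.138, 0.0]
wrist_force: [1.3, -0.3, 0.9]
finger_gap: 0.0875
```

Request:
servo_tool(
  moves=[
    {"dp": [0.1, 0.1, 0], "twist": 0.2, "hand": -1},
    {"dp": [0.2, 0.2, 0], "twist": 0.2, "hand": -1},
    {"dp": [0.24, 0.3, 0], "twist": 0.2, "hand": -1},
    {"dp": [0.24, 0.34, 0], "twist": 0.2, "hand": -1},
    {"dp": [0.24, 0.34, 0], "twist": 0.2, "hand": -1},
  ],
)

```text
t: 10.68
tool_pos: [0.4033, 0.2722, 0.268]
orientation: [0.619, -3.077, 0.001]
wrist_force: [-0.0, 0.4, -0.1]
finger_gap: 0.0878
```

```bash

python3 - <<'E'
from h import *
shot("w8"); print(ctrl.observe()["qpos"].round(2))
E
```

```text
w8 t 10.7333 [0.4033 0.2722 0.268 ] [ 6.190e-01 -3.077e+00  1.000e-03] F [-0.   0.4 -0.1] gap 0.0878 vel 0.061 moved 0.0012
[ 0.52 -0.2   1.43 -0.    1.91 -1.45]
```

View pics/w8.png

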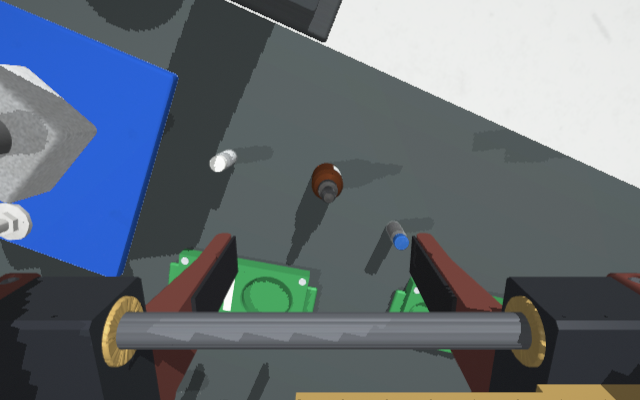

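Request:
servo_tool(
  moves=[
    {"dp": [-0.1, 0.36, 0], "twist": 0, "hand": -1},
    {"dp": [-0.1, 0.36, 0], "twist": 0, "hand": -1},
    {"dp": [-0.1, 0.36, 0], "twist": 0, "hand": -1},
    {"dp": [-0.1, 0.36, 0], "twist": 0, "hand": -1},
    {"dp": [-0.1, 0.36, 0], "twist": 0, "hand": -1},
  ],
)

```text
t: 11.15
tool_pos: [0.3785, 0.3596, 0.2697]
orientation: [-0.621, 3.079, -0.001]
wrist_force: [-0.6, -0.2, 0.5]
finger_gap: 0.0875
```

```bash

python3 - <<'E'
from h import *
shot("w9")
crop("w8",190,130,240,150,3.3,"c8")
crop("w9",130,60,400,250,2,"c9")
E
```

```text
w9 t 11.2 [0.3785 0.3596 0.2697] [-6.210e-01  3.079e+00 -1.000e-03] F [-0.6 -0.2  0.5] gap 0.0875 vel 0.024 moved 0.0004
```

View pics/c8.png

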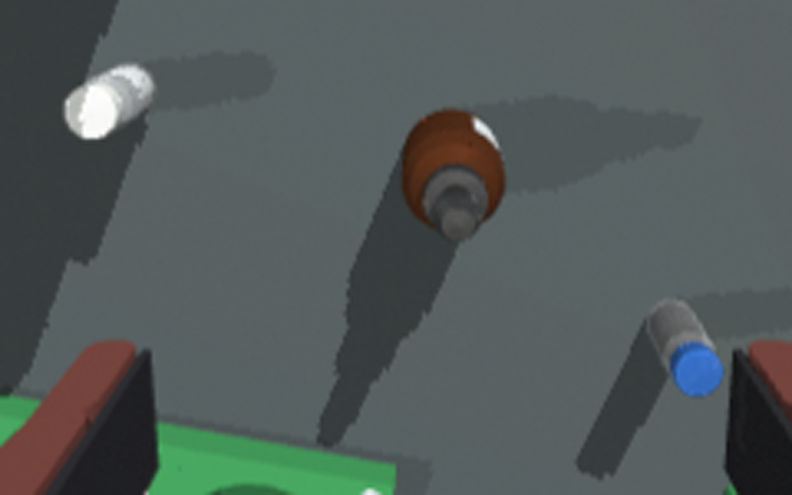

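View pics/c9.png

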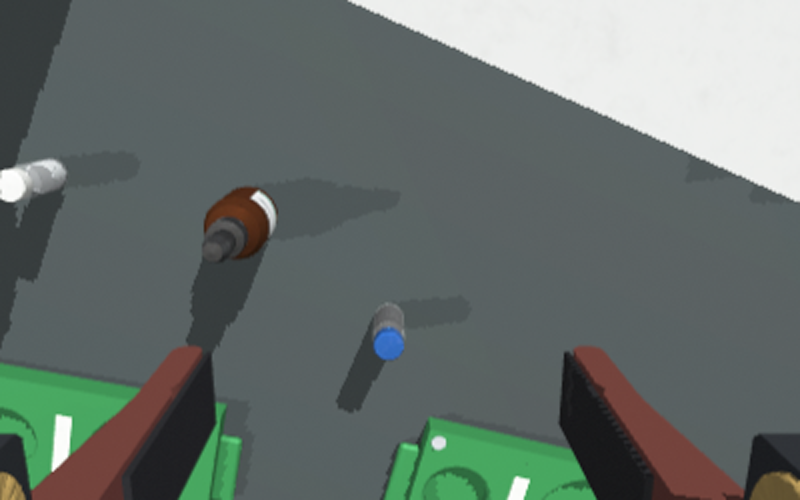

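```bash

python3 - <<'E'
from h import *
A,B=TKs("w8"),TKs("w9")
R_={}
for n,a,b in(("blue",(400.7,241.9),(324,231.5)),("white",(218.9,163.4),(135.5,152.5)),("bulb",(328.3,196.8),(236,183.5))):
    p,e=tri([(A,a),(B,b)]);print(n,p.round(4),np.round(e,2)); R_[n]=p
p=R_["blue"];d=R_["bulb"];w=R_["white"]
crop("w8",190,130,240,150,3.3,"c8m",circ(A,p,.009,12)+circ(A,(p[0],p[1],0),.01,12)+circ(A,(d[0],d[1],0),.018,16)+circ(A,(d[0],d[1],.055),.018,16)+circ(A,(w[0],w[1],0),.01,12)+circ(A,w,.009,12))
print("delta to blue", (np.array([p[0],p[1]])-ctrl.observe()["tool_pos"][:2])/.25)
E
```

```text
blue [0.4464 0.3885 0.0492] [0.23 0.23]
white [0.4394 0.1636 0.0537] [0.12 0.12]
bulb [0.4156 0.2824 0.1007] [0.66 0.66]
delta to blue [0.27015921 0.11708554]
```

View pics/c8m.png

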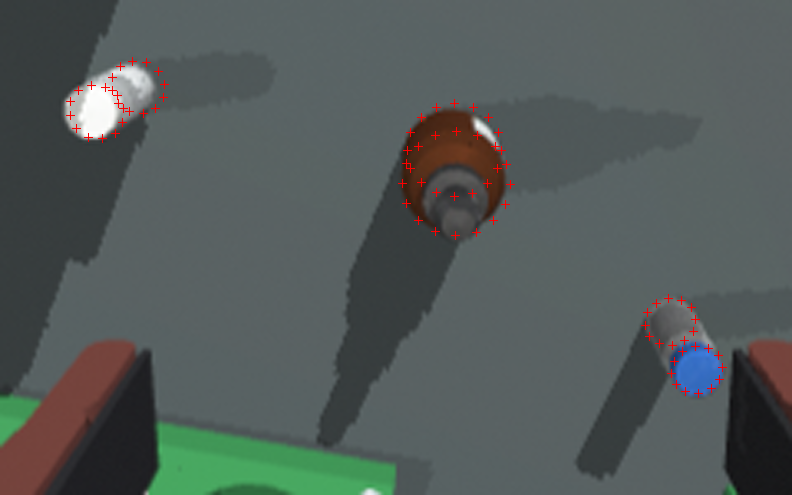

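Request:
servo_tool(
  moves=[
    {"dp": [0.27, 0.116, -0.15], "twist": 0.2, "hand": -1},
    {"dp": [0.27, 0.116, -0.3], "twist": 0.2, "hand": -1},
    {"dp": [0.27, 0.116, -0.45], "twist": 0.2, "hand": -0.6},
    {"dp": [0.27, 0.116, -0.5], "twist": 0.2, "hand": -0.4},
    {"dp": [0.27, 0.116, -0.5], "twist": 0.2, "hand": -0.3},
  ],
)

```text
t: 11.62
tool_pos: [0.445, 0.3857, 0.1358]
orientation: [1.088, -2.934, 0.007]
wrist_force: [-1.3, -0.8, -1.7]
finger_gap: 0.0715
```

```bash

python3 - <<'E'
from h import *
shot("w10"); crop("w10",160,60,320,250,2.4,"c10",[proj(TKs("w10"),(.4464,.3885,.052))])
E
```

```text
w10 t 11.6667 [0.445  0.3857 0.1358] [ 1.088 -2.934  0.007] F [-1.3 -0.8 -1.7] gap 0.0715 vel 0.101 moved 0.0046
```

View pics/c10.png

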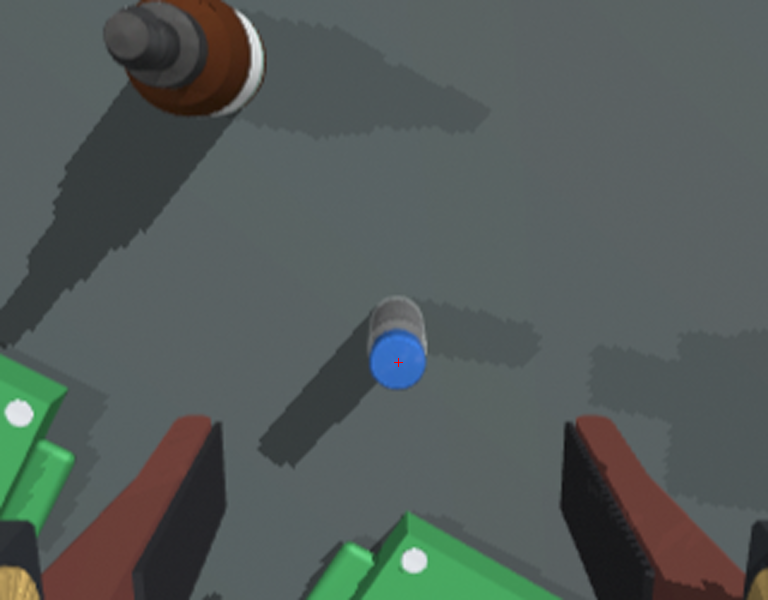

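Request:
servo_tool(
  moves=[
    {"dp": [0, 0, -0.13], "twist": 0, "hand": -0.3},
    {"dp": [0, 0, -0.26], "twist": 0, "hand": -0.3},
    {"dp": [0, 0, -0.38], "twist": 0, "hand": -0.3},
    {"dp": [0, 0, -0.46], "twist": 0, "hand": -0.3},
    {"dp": [0, 0, -0.48], "twist": 0, "hand": -0.3},
  ],
)

```text
t: 12.08
tool_pos: [0.4458, 0.3884, 0.0236]
orientation: [1.094, -2.943, 0.001]
wrist_force: [-0.5, -0.0, -0.7]
finger_gap: 0.057
```

Request:
servo_tool(
  moves=[
    {"dp": [0, 0, 0], "twist": 0, "hand": -0.3},
    {"dp": [0, 0, -0.015], "twist": 0, "hand": 0},
    {"dp": [0, 0, -0.025], "twist": 0, "hand": 0.2},
    {"dp": [0, 0, -0.03], "twist": 0, "hand": 1},
    {"dp": [0, 0, -0.03], "twist": 0, "hand": 1},
  ],
  squeeze=10,
)

```text
t: 12.5
tool_pos: [0.4467, 0.3902, 0.0179]
orientation: [-1.096, 2.942, 0.001]
wrist_force: [-0.4, -0.5, -1.0]
finger_gap: 0.0341
```

Request:
servo_tool(
  moves=[
    {"dp": [0, 0, 0], "twist": 0, "hand": 1},
    {"dp": [0, 0, 0], "twist": 0, "hand": 1},
    {"dp": [0, 0, 0], "twist": 0, "hand": 1},
    {"dp": [0, 0, 0], "twist": 0, "hand": 1},
    {"dp": [0, 0, 0], "twist": 0, "hand": 1},
  ],
  squeeze=10,
)

```text
t: 12.92
tool_pos: [0.4463, 0.39, 0.0171]
orientation: [-1.097, 2.943, 0.0]
wrist_force: [0.4, 0.6, 2.8]
finger_gap: 0.0191
```

Request:
servo_tool(
  moves=[
    {"dp": [0, 0, 0.1], "twist": 0, "hand": 1},
    {"dp": [0, 0, 0.26], "twist": 0, "hand": 1},
    {"dp": [0, 0, 0.42], "twist": 0, "hand": 1},
    {"dp": [0, 0, 0.58], "twist": 0, "hand": 1},
    {"dp": [0, 0, 0.72], "twist": 0, "hand": 1},
  ],
)

```text
t: 13.33
tool_pos: [0.4461, 0.3898, 0.1993]
orientation: [-1.097, 2.943, 0.001]
wrist_force: [-0.2, 0.6, 0.6]
finger_gap: 0.0193
```

Request:
servo_tool(
  moves=[
    {"dp": [-0.41, -0.1, 0.1], "twist": -0.39, "hand": 1},
    {"dp": [-0.41, -0.6, 0.1], "twist": -0.39, "hand": 1},
    {"dp": [-0.41, -0.6, 0.1], "twist": -0.39, "hand": 1},
    {"dp": [-0.41, -0.6, 0.1], "twist": -0.39, "hand": 1},
    {"dp": [-0.41, -0.6, 0.1], "twist": -0.39, "hand": 1},
  ],
)

```text
t: 13.75
tool_pos: [0.3423, 0.2379, 0.222]
orientation: [-0.149, 3.138, -0.001]
wrist_force: [-0.5, -0.7, 0.6]
finger_gap: 0.0197
```

```bash

python3 - <<'E'
from h import *
shot("w11"); print(ctrl.observe()["qpos"].round(2))
E
```

```text
w11 t 13.8 [0.3423 0.2379 0.222 ] [-1.490e-01  3.138e+00 -1.000e-03] F [-0.5 -0.7  0.6] gap 0.0197 vel 0.872 moved 0.0026
[ 0.52 -0.41  1.68 -0.    1.87 -1.14]
```

View pics/w11.png

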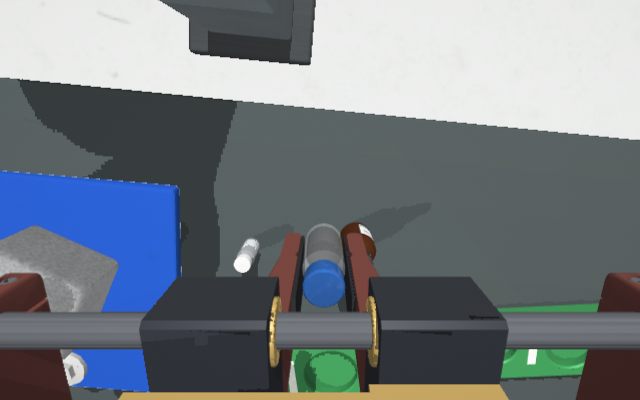

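Request:
servo_tool(
  moves=[
    {"dp": [0, -0.15, 0.12], "twist": -0.1, "hand": 1},
    {"dp": [0, -0.3, 0.12], "twist": -0.1, "hand": 1},
    {"dp": [0, -0.45, 0.12], "twist": -0.1, "hand": 1},
    {"dp": [0, -0.6, 0.12], "twist": -0.1, "hand": 1},
    {"dp": [0, -0.76, 0.12], "twist": -0.1, "hand": 1},
  ],
)

```text
t: 14.22
tool_pos: [0.3432, 0.0486, 0.2519]
orientation: [0.086, 3.139, 0.0]
wrist_force: [1.4, -0.8, -0.8]
finger_gap: 0.0192
```

Request:
servo_tool(
  moves=[
    {"dp": [0, -0.15, 0], "twist": -0.2, "hand": 1},
    {"dp": [0, -0.3, 0], "twist": -0.2, "hand": 1},
    {"dp": [0, -0.45, 0], "twist": -0.2, "hand": 1},
    {"dp": [0, -0.6, 0], "twist": -0.2, "hand": 1},
    {"dp": [0, -0.76, 0], "twist": -0.2, "hand": 1},
  ],
)

```text
t: 14.63
tool_pos: [0.3432, -0.1419, 0.2518]
orientation: [0.578, 3.087, 0.0]
wrist_force: [0.8, 1.0, 0.9]
finger_gap: 0.0195
```

Request:
servo_tool(
  moves=[
    {"dp": [0, -0.15, 0], "twist": -0.39, "hand": 1},
    {"dp": [0, -0.3, 0], "twist": -0.39, "hand": 1},
    {"dp": [0, -0.45, 0], "twist": -0.39, "hand": 1},
    {"dp": [0, -0.6, 0], "twist": -0.39, "hand": 1},
    {"dp": [0, -0.76, 0], "twist": -0.39, "hand": 1},
  ],
)

```text
t: 15.05
tool_pos: [0.3432, -0.332, 0.2515]
orientation: [1.491, 2.765, 0.0]
wrist_force: [0.9, -0.3, 0.1]
finger_gap: 0.0191
```

```bash

python3 - <<'E'
from h import *
s=ctrl.observe(); print(s["t"],s["tool_pos"],s["qpos"].round(2),s["finger_gap"]); M=R.from_rotvec(s["orientation"]).as_matrix(); yaw=np.degrees(np.arctan2(M[1,0],M[0,0])); print(yaw, (np.array([.5817,-.3325])-s["tool_pos"][:2])/.25,(98.3-yaw)/90)
E
```

```text
15.05 [ 0.34320334 -0.33201095  0.25154549] [-0.84 -0.23  1.49  0.    1.89 -1.42] 0.01911295765632679
123.3205417644277 [ 0.95398664 -0.0019562 ] -0.2780060196047523
```

Request:
servo_tool(
  moves=[
    {"dp": [0.16, 0, 0], "twist": -0.28, "hand": 1},
    {"dp": [0.32, 0, 0], "twist": -0.28, "hand": 1},
    {"dp": [0.48, 0, 0], "twist": -0.28, "hand": 1},
    {"dp": [0.64, 0, 0], "twist": -0.28, "hand": 1},
    {"dp": [0.78, 0, 0], "twist": -0.28, "hand": 1},
  ],
)

```text
t: 15.47
tool_pos: [0.5407, -0.3301, 0.2506]
orientation: [-2.055, -2.375, -0.0]
wrist_force: [0.6, -0.5, -0.2]
finger_gap: 0.0193
```

Request:
servo_tool(
  moves=[
    {"dp": [0.12, 0, 0], "twist": 0, "hand": 1},
    {"dp": [0.174, 0, -0.1], "twist": 0, "hand": 1},
    {"dp": [0.174, 0, -0.25], "twist": 0, "hand": 1},
    {"dp": [0.174, 0, -0.4], "twist": 0, "hand": 1},
    {"dp": [0.174, 0, -0.48], "twist": 0, "hand": 1},
  ],
)

```text
t: 15.88
tool_pos: [0.5811, -0.329, 0.1252]
orientation: [-2.045, -2.375, 0.002]
wrist_force: [-1.0, 0.3, -1.5]
finger_gap: 0.0194
```

Request:
servo_tool(
  moves=[
    {"dp": [0, 0, 0], "twist": 0, "hand": 1},
  ],
)

```text
t: 15.97
tool_pos: [0.5798, -0.3284, 0.1234]
orientation: [-2.043, -2.371, 0.003]
wrist_force: [-0.6, 0.4, -1.0]
finger_gap: 0.0194
```

```bash

python3 - <<'E'
from h import *
shot("w12"); T=TKs("w12")
crop("w12",120,50,400,250,2,"c12",[proj(T,(.5817,-.3325,.006))]+circ(T,(.5817,-.3325,.018),.021,16)+circ(T,(.5687,-.2434,.018),.033,16)+circ(T,(.5687,-.2434,.110),.017,16))
s=ctrl.observe(); M=R.from_rotvec(s["orientation"]).as_matrix(); print(np.degrees(np.arctan2(M[1,0],M[0,0])))
E
```

```text
w12 t 16.0167 [ 0.5798 -0.3284  0.1234] [-2.043 -2.371  0.003] F [-0.6  0.4 -1. ] gap 0.0194 vel 0.094 moved 0.0042
98.49427145675811
```

View pics/c12.png

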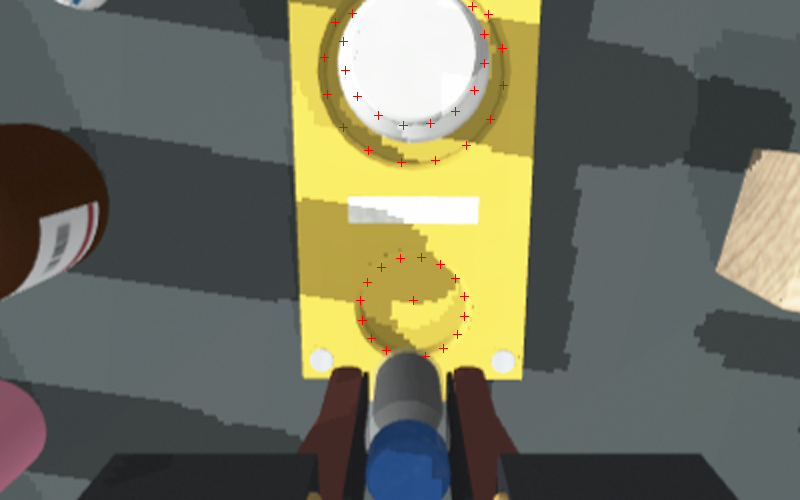

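```bash

python3 - <<'E'
from h import *
s=ctrl.observe(); print(s["tool_pos"])
E
```

```text
[ 0.58076062 -0.32918876  0.1275792 ]
```

Request:
servo_tool(
  moves=[
    {"dp": [0, 0, 0], "twist": 0, "hand": 1},
    {"dp": [0, 0, 0], "twist": 0, "hand": 1},
  ],
)

```text
t: 16.18
tool_pos: [0.5831, -0.3309, 0.1349]
orientation: [2.048, 2.376, 0.001]
wrist_force: [0.3, -0.0, 0.1]
finger_gap: 0.019
```

Request:
servo_tool(
  moves=[
    {"dp": [0, -0.006, -0.1], "twist": 0, "hand": 1},
    {"dp": [0, -0.006, -0.2], "twist": 0, "hand": 1},
    {"dp": [0, -0.006, -0.3], "twist": 0, "hand": 1},
    {"dp": [0, -0.006, -0.36], "twist": 0, "hand": 1},
    {"dp": [0, -0.006, -0.38], "twist": 0, "hand": 1},
  ],
)

```text
t: 16.6
tool_pos: [0.5818, -0.3316, 0.0358]
orientation: [-2.051, -2.379, 0.0]
wrist_force: [0.2, -0.4, -0.1]
finger_gap: 0.0193
```

Request:
servo_tool(
  moves=[
    {"dp": [0, 0, 0], "twist": 0, "hand": 1},
    {"dp": [0, 0, -0.02], "twist": 0, "hand": 1},
    {"dp": [0, 0, -0.04], "twist": 0, "hand": 1},
    {"dp": [0, 0, -0.04], "twist": 0, "hand": 1},
    {"dp": [0, 0, -0.04], "twist": 0, "hand": 1},
  ],
)

```text
t: 17.02
tool_pos: [0.5824, -0.3319, 0.0274]
orientation: [2.05, 2.379, 0.0]
wrist_force: [-0.1, -1.1, -0.3]
finger_gap: 0.0193
```

```bash

python3 - <<'E'
from h import *
shot("w13"); crop("w13",120,100,400,250,2,"c13")
E
```

```text
w13 t 17.0667 [ 0.5824 -0.3319  0.0274] [2.05  2.379 0.   ] F [-0.1 -1.1 -0.3] gap 0.0193 vel 0.002 moved 0.0001
```

View pics/c13.png

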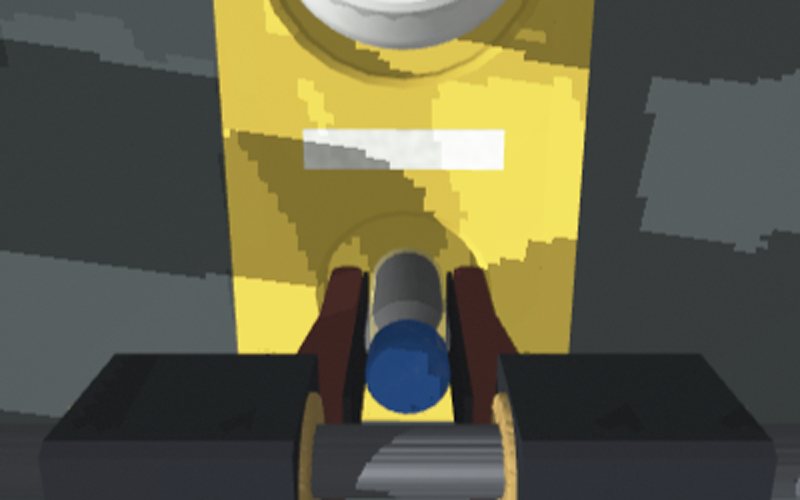

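Request:
servo_tool(
  moves=[
    {"dp": [0, 0, -0.008], "twist": 0, "hand": 1},
    {"dp": [0, 0, -0.015], "twist": 0, "hand": 1},
    {"dp": [0, 0, -0.017], "twist": 0, "hand": 1},
    {"dp": [0, 0, -0.017], "twist": 0, "hand": 1},
    {"dp": [0, 0, -0.017], "twist": 0, "hand": 1},
  ],
)

```text
t: 17.48
tool_pos: [0.5824, -0.3318, 0.023]
orientation: [2.05, 2.379, 0.0]
wrist_force: [-0.6, -0.3, 3.0]
finger_gap: 0.0197
```

Request:
servo_tool(
  moves=[
    {"dp": [0, 0, 0], "twist": 0, "hand": 0.4},
    {"dp": [0, 0, 0], "twist": 0, "hand": 0.2},
    {"dp": [0, 0, 0], "twist": 0, "hand": 0.1},
    {"dp": [0, 0, 0], "twist": 0, "hand": 0.0},
    {"dp": [0, 0, 0], "twist": 0, "hand": 0.0},
  ],
)

```text
t: 17.9
tool_pos: [0.582, -0.3316, 0.022]
orientation: [-2.051, -2.379, 0.0]
wrist_force: [0.1, -0.3, 0.4]
finger_gap: 0.0437
```

Request:
servo_tool(
  moves=[
    {"dp": [0, 0, 0.05], "twist": 0, "hand": 0},
    {"dp": [0, 0, 0.15], "twist": 0, "hand": 0},
    {"dp": [0, 0, 0.3], "twist": 0, "hand": 0},
    {"dp": [0, 0, 0.45], "twist": 0, "hand": 0},
    {"dp": [0, 0, 0.6], "twist": 0, "hand": 0},
  ],
)

```text
t: 18.32
tool_pos: [0.5818, -0.3315, 0.1749]
orientation: [2.051, 2.38, 0.0]
wrist_force: [1.2, -0.6, 1.0]
finger_gap: 0.0441
```

Request:
servo_tool(
  moves=[
    {"dp": [-0.1, 0, 0.16], "twist": 0, "hand": 0},
    {"dp": [-0.25, 0, 0.32], "twist": 0, "hand": 0},
    {"dp": [-0.4, 0, 0.36], "twist": 0, "hand": -0.5},
    {"dp": [-0.48, 0, 0.36], "twist": 0, "hand": -1},
    {"dp": [-0.48, 0, 0.36], "twist": 0, "hand": -1},
  ],
)

```text
t: 18.73
tool_pos: [0.4586, -0.3324, 0.2683]
orientation: [2.05, 2.372, -0.002]
wrist_force: [-0.2, 0.4, -0.2]
finger_gap: 0.0604
```

```bash

python3 - <<'E'
from h import *
shot("w14"); print(ctrl.observe()["qpos"].round(2))
E
```

```text
w14 t 18.7833 [ 0.4586 -0.3324  0.2683] [ 2.050e+00  2.372e+00 -2.000e-03] F [-0.2  0.4 -0.2] gap 0.0604 vel 0.084 moved 0.0019
[-0.68  0.01  1.23 -0.    1.89 -0.83]
```

View pics/w14.png

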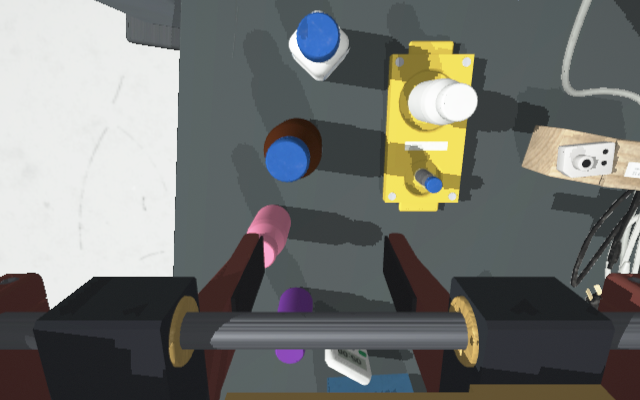

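Request:
servo_tool(
  moves=[
    {"dp": [-0.16, 0, 0], "twist": 0.39, "hand": -1},
    {"dp": [-0.32, 0, 0], "twist": 0.39, "hand": -1},
    {"dp": [-0.46, 0, 0], "twist": 0.39, "hand": -1},
    {"dp": [-0.46, 0.05, 0], "twist": 0.39, "hand": -1},
    {"dp": [-0.46, 0.05, 0], "twist": 0.39, "hand": -1},
  ],
)

```text
t: 19.2
tool_pos: [0.3463, -0.3184, 0.2633]
orientation: [1.231, 2.889, 0.0]
wrist_force: [-1.2, -0.0, -0.7]
finger_gap: 0.0877
```

Request:
servo_tool(
  moves=[
    {"dp": [0, 0.1, 0], "twist": 0.3, "hand": -1},
    {"dp": [0, 0.25, 0], "twist": 0.3, "hand": -1},
    {"dp": [0, 0.4, 0], "twist": 0.3, "hand": -1},
    {"dp": [0, 0.55, 0], "twist": 0.3, "hand": -1},
    {"dp": [0, 0.7, 0], "twist": 0.3, "hand": -1},
  ],
)

```text
t: 19.62
tool_pos: [0.3472, -0.1425, 0.2624]
orientation: [-0.522, -3.098, -0.001]
wrist_force: [0.2, -0.3, 0.9]
finger_gap: 0.0879
```

Request:
servo_tool(
  moves=[
    {"dp": [0, 0.16, 0], "twist": 0.2, "hand": -1},
    {"dp": [0, 0.32, 0], "twist": 0.2, "hand": -1},
    {"dp": [0, 0.48, 0], "twist": 0.2, "hand": -1},
    {"dp": [0, 0.64, 0], "twist": 0.2, "hand": -1},
    {"dp": [0, 0.8, 0], "twist": 0.2, "hand": -1},
  ],
)

```text
t: 20.03
tool_pos: [0.3468, 0.0581, 0.2627]
orientation: [0.038, 3.141, 0.001]
wrist_force: [1.5, 0.3, 0.9]
finger_gap: 0.088
```

Request:
servo_tool(
  moves=[
    {"dp": [0, 0.16, 0], "twist": 0.1, "hand": -1},
    {"dp": [0, 0.32, 0], "twist": 0.1, "hand": -1},
    {"dp": [0, 0.48, 0], "twist": 0.1, "hand": -1},
    {"dp": [0, 0.64, 0], "twist": 0.1, "hand": -1},
    {"dp": [0.04, 0.8, 0], "twist": 0.1, "hand": -1},
  ],
)

```text
t: 20.45
tool_pos: [0.3559, 0.2588, 0.2631]
orientation: [-0.211, 3.134, 0.001]
wrist_force: [0.9, -1.0, -0.0]
finger_gap: 0.0879
```

```bash

python3 - <<'E'
from h import *
shot("w15"); print(ctrl.observe()["qpos"].round(2))
s=ctrl.observe(); M=R.from_rotvec(s["orientation"]).as_matrix(); print(np.degrees(np.arctan2(M[1,0],M[0,0])))
E
```

```text
w15 t 20.5 [0.3559 0.2588 0.2631] [-2.110e-01  3.134e+00  1.000e-03] F [ 0.9 -1.  -0. ] gap 0.0879 vel 1.019 moved 0.0053
[ 0.56 -0.31  1.54  0.    1.92 -1.15]
-172.08952634685832
```

View pics/w15.png

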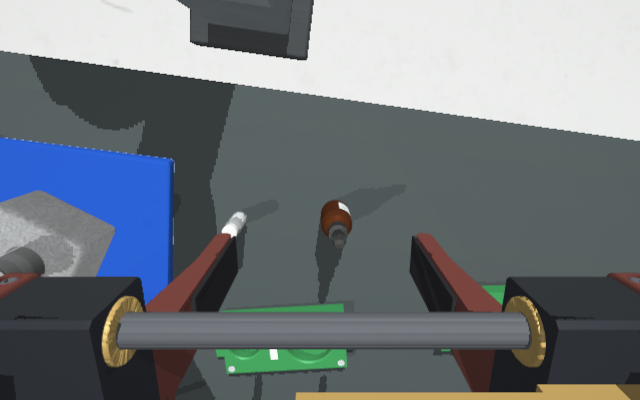

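Request:
servo_tool(
  moves=[
    {"dp": [0.234, 0.094, -0.1], "twist": 0, "hand": -1},
    {"dp": [0.234, 0.094, -0.25], "twist": 0, "hand": -1},
    {"dp": [0.234, 0.094, -0.3], "twist": 0, "hand": -1},
    {"dp": [0.234, 0.094, -0.3], "twist": 0, "hand": -1},
    {"dp": [0.234, 0.094, -0.3], "twist": 0, "hand": -1},
  ],
)

```text
t: 20.92
tool_pos: [0.4149, 0.2793, 0.186]
orientation: [0.208, -3.131, 0.003]
wrist_force: [-0.5, 0.7, 1.1]
finger_gap: 0.0877
```

```bash

python3 - <<'E'
from h import *
shot("w16"); T=TKs("w16")
p=(.4156,.2824)
crop("w16",160,60,320,250,2.4,"c16",[proj(T,(*p,.103)),proj(T,(*p,0))]+circ(T,(*p,.103),.007,12)+circ(T,(*p,.05),.018,20))
E
```

```text
w16 t 20.9667 [0.4149 0.2793 0.186 ] [ 2.080e-01 -3.131e+00  3.000e-03] F [-0.5  0.7  1.1] gap 0.0877 vel 0.055 moved 0.0022
```

View pics/c16.png

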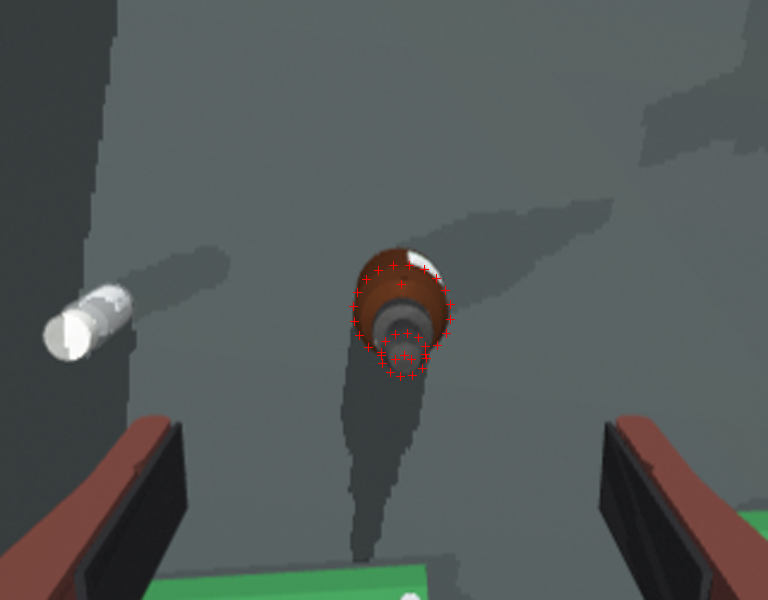

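Request:
servo_tool(
  moves=[
    {"dp": [0, 0, -0.12], "twist": 0, "hand": -1},
    {"dp": [0, 0, -0.26], "twist": 0, "hand": -1},
    {"dp": [0, 0, -0.4], "twist": 0, "hand": -1},
    {"dp": [0, 0, -0.5], "twist": 0, "hand": -1},
    {"dp": [0, 0, -0.56], "twist": 0, "hand": -1},
  ],
)

```text
t: 21.38
tool_pos: [0.4153, 0.2792, 0.0471]
orientation: [-0.208, 3.134, 0.0]
wrist_force: [-0.8, -0.6, -0.4]
finger_gap: 0.0882
```

Request:
servo_tool(
  moves=[
    {"dp": [0, 0, 0], "twist": 0, "hand": -1},
    {"dp": [0, 0, 0], "twist": 0, "hand": -1},
    {"dp": [0, 0, 0], "twist": 0, "hand": -1},
  ],
)

```text
t: 21.63
tool_pos: [0.4171, 0.2802, 0.0508]
orientation: [-0.207, 3.13, 0.003]
wrist_force: [-0.0, -0.7, 0.7]
finger_gap: 0.0877
```

Request:
servo_tool(
  moves=[
    {"dp": [-0.004, 0.008, -0.03], "twist": 0, "hand": -1},
    {"dp": [-0.004, 0.008, -0.06], "twist": 0, "hand": -0.6},
    {"dp": [-0.004, 0.008, -0.076], "twist": 0, "hand": -0.2},
    {"dp": [-0.004, 0.008, -0.076], "twist": 0, "hand": 0},
    {"dp": [-0.004, 0.008, -0.076], "twist": 0, "hand": 1},
  ],
  squeeze=15,
)

```text
t: 22.05
tool_pos: [0.4144, 0.2811, 0.0279]
orientation: [0.208, -3.134, 0.001]
wrist_force: [-0.7, 0.4, 0.2]
finger_gap: 0.0643
```

Request:
servo_tool(
  moves=[
    {"dp": [0, 0, 0], "twist": 0, "hand": 1},
    {"dp": [0, 0, 0], "twist": 0, "hand": 1},
    {"dp": [0, 0, 0], "twist": 0, "hand": 1},
    {"dp": [0, 0, 0], "twist": 0, "hand": 1},
    {"dp": [0, 0, 0], "twist": 0, "hand": 1},
  ],
  squeeze=15,
)

```text
t: 22.47
tool_pos: [0.4148, 0.2814, 0.0286]
orientation: [-0.208, 3.134, 0.0]
wrist_force: [0.7, 0.7, 0.3]
finger_gap: 0.0352
```

Request:
servo_tool(
  moves=[
    {"dp": [0, 0, 0], "twist": 0, "hand": 1},
    {"dp": [0, 0, 0], "twist": 0, "hand": 1},
    {"dp": [0, 0, 0], "twist": 0, "hand": 1},
  ],
  squeeze=15,
)

```text
t: 22.72
tool_pos: [0.4147, 0.2814, 0.0286]
orientation: [-0.208, 3.134, 0.0]
wrist_force: [-0.1, 0.4, 1.1]
finger_gap: 0.0351
```

Request:
servo_tool(
  moves=[
    {"dp": [0, 0, 0.1], "twist": 0, "hand": 1},
    {"dp": [0, 0, 0.26], "twist": 0, "hand": 1},
    {"dp": [0, 0, 0.42], "twist": 0, "hand": 1},
    {"dp": [0, 0, 0.58], "twist": 0, "hand": 1},
    {"dp": [0, 0, 0.72], "twist": 0, "hand": 1},
  ],
)

```text
t: 23.13
tool_pos: [0.4145, 0.2812, 0.211]
orientation: [-0.208, 3.134, 0.001]
wrist_force: [0.7, -0.3, -0.8]
finger_gap: 0.0353
```

Request:
servo_tool(
  moves=[
    {"dp": [0.15, 0.15, 0.1], "twist": 0, "hand": 1},
    {"dp": [0.3, 0.3, 0.1], "twist": 0, "hand": 1},
    {"dp": [0.3, 0.36, 0.1], "twist": 0, "hand": 1},
    {"dp": [0.3, 0.36, 0.1], "twist": 0, "hand": 1},
    {"dp": [0.3, 0.36, 0.1], "twist": 0, "hand": 1},
  ],
)

```text
t: 23.55
tool_pos: [0.49, 0.3723, 0.2299]
orientation: [0.209, -3.13, 0.005]
wrist_force: [0.3, 0.1, 0.2]
finger_gap: 0.0349
```

```bash

python3 - <<'E'
from h import *
shot("w17")
E
```

```text
w17 t 23.6 [0.49   0.3723 0.2299] [ 0.209 -3.13   0.005] F [0.3 0.1 0.2] gap 0.0349 vel 0.093 moved 0.0016
```

View pics/w17.png

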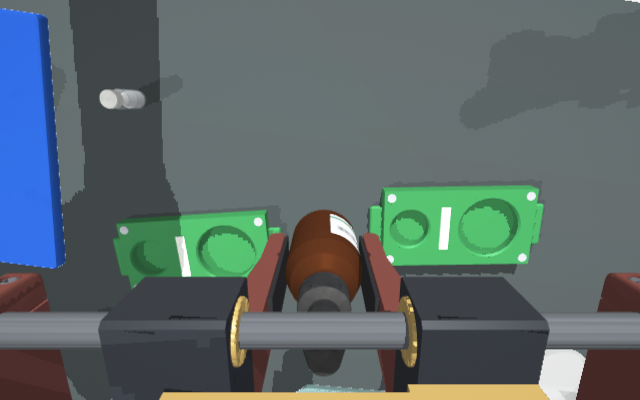

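```bash

python3 - <<'E'
from h import *
crop("w17",105,200,190,90,4,"c17")
crop("w8",150,235,190,90,4,"c8t")
a=cv2.imread("pics/c17.png");b=cv2.imread("pics/c8t.png");cv2.imwrite("pics/c178.png",cv2.resize(np.vstack([a,b]),None,fx=.8,fy=.8))
E
```

```text
(no output)
```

View pics/c178.png

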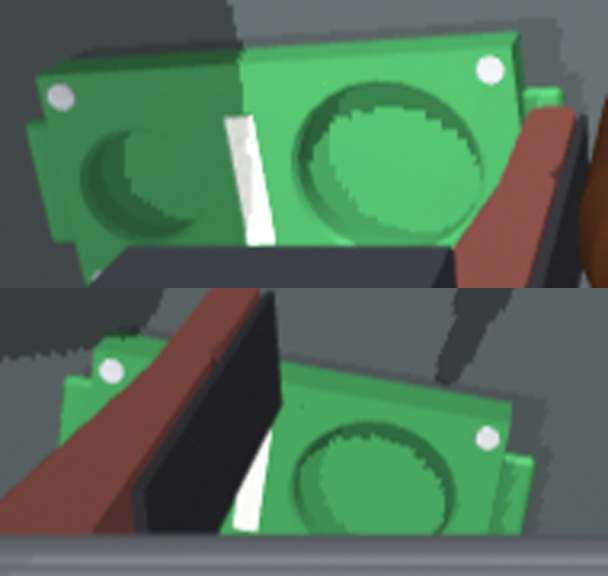

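```bash

python3 - <<'E'
from h import *
A,B=TKs("w17"),TKs("w8")
r,e=tri([(A,(123.4,229.8)),(B,(184.2,260.4))]);print("R",r.round(4),np.round(e,2))
l,e=tri([(A,(257.6,221.4)),(B,(301.7,281.4))]);print("L",l.round(4),np.round(e,2))
rs=np.mean([atz(A,(123.4,229.8),.018),atz(B,(184.2,260.4),.018)],0);ls=np.mean([atz(A,(257.6,221.4),.018),atz(B,(301.7,281.4),.018)],0)
print(rs.round(4),ls.round(4),np.linalg.norm(rs-ls))
y=(ls-rs)/np.linalg.norm(ls-rs); x=np.array([y[1],-y[0],0]); c=(rs+ls)/2+x*.037
print("yaw",np.degrees(np.arctan2(x[1],x[0])),"c",c.round(4),"wide",(c+.035*y).round(4),"narrow",(c-.055*y).round(4),"rim direct",atz(A,(226.4,250.4),.018).round(4))
s=ctrl.observe();print(s["tool_pos"])
E
```

```text
R [0.5866 0.1544 0.0186] [0.02 0.02]
L [0.5562 0.3053 0.0182] [0.03 0.03]
[0.5869 0.1542 0.018 ] [0.5563 0.3053 0.018 ] 0.15419877804228618
yaw 11.46445655064539 c [0.6079 0.2371 0.018 ] wide [0.6009 0.2714 0.018 ] narrow [0.6188 0.1832 0.018 ] rim direct [0.5966 0.2723 0.018 ]
[0.48955648 0.37148602 0.23152481]
```

Request:
servo_tool(
  moves=[
    {"dp": [0.12, -0.12, 0], "twist": 0, "hand": 1},
    {"dp": [0.24, -0.24, 0], "twist": 0, "hand": 1},
    {"dp": [0.36, -0.36, -0.05], "twist": 0, "hand": 1},
    {"dp": [0.444, -0.4, -0.2], "twist": 0, "hand": 1},
    {"dp": [0.444, -0.4, -0.3], "twist": 0, "hand": 1},
  ],
)

```text
t: 24.02
tool_pos: [0.6037, 0.2669, 0.1599]
orientation: [-0.199, 3.13, -0.0]
wrist_force: [0.5, -0.1, -2.1]
finger_gap: 0.0349
```

Request:
servo_tool(
  moves=[
    {"dp": [0, 0, -0.05], "twist": 0, "hand": 1},
    {"dp": [0, 0, -0.1], "twist": 0, "hand": 1},
    {"dp": [0, 0, -0.1], "twist": 0, "hand": 1},
    {"dp": [0, 0, -0.1], "twist": 0, "hand": 1},
    {"dp": [0, 0, -0.1], "twist": 0, "hand": 1},
  ],
)

```text
t: 24.43
tool_pos: [0.6008, 0.2723, 0.1364]
orientation: [-0.21, 3.131, 0.002]
wrist_force: [-0.2, 0.1, -0.3]
finger_gap: 0.0354
```

```bash

python3 - <<'E'
from h import *
shot("w18"); T=TKs("w18")
crop("w18",120,60,400,250,2,"c18",circ(T,(.6009,.2714,.018),.033,20)+[proj(T,(.5563,.3053,.018)),proj(T,(.5869,.1542,.018))])
E
```

```text
w18 t 24.4833 [0.6008 0.2723 0.1364] [-2.100e-01  3.131e+00  2.000e-03] F [-0.2  0.1 -0.3] gap 0.0354 vel 0.012 moved 0.0002
```

View pics/c18.png

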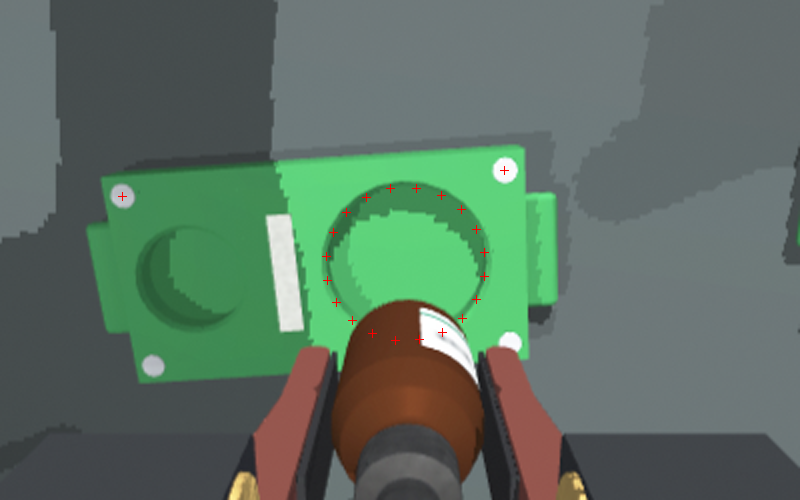

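Request:
servo_tool(
  moves=[
    {"dp": [-0.003, -0.003, -0.1], "twist": 0, "hand": 1},
    {"dp": [-0.003, -0.003, -0.2], "twist": 0, "hand": 1},
    {"dp": [-0.003, -0.003, -0.3], "twist": 0, "hand": 1},
    {"dp": [-0.003, -0.003, -0.35], "twist": 0, "hand": 1},
    {"dp": [-0.003, -0.003, -0.36], "twist": 0, "hand": 1},
  ],
)

```text
t: 24.9
tool_pos: [0.5986, 0.2705, 0.0411]
orientation: [0.208, -3.131, 0.002]
wrist_force: [-0.2, 0.5, -0.2]
finger_gap: 0.0353
```

Request:
servo_tool(
  moves=[
    {"dp": [0, 0, 0], "twist": 0, "hand": 1},
    {"dp": [0, 0, -0.01], "twist": 0, "hand": 1},
    {"dp": [0, 0, -0.02], "twist": 0, "hand": 1},
    {"dp": [0, 0, -0.03], "twist": 0, "hand": 1},
    {"dp": [0, 0, -0.03], "twist": 0, "hand": 1},
  ],
)

```text
t: 25.32
tool_pos: [0.6002, 0.2707, 0.0364]
orientation: [-0.208, 3.134, 0.0]
wrist_force: [-0.5, -0.6, -1.8]
finger_gap: 0.0349
```

```bash

python3 - <<'E'
from h import *
shot("w19"); crop("w19",120,100,400,250,2,"c19")
E
```

```text
w19 t 25.3667 [0.6002 0.2707 0.0364] [-0.208  3.134  0.   ] F [-0.5 -0.6 -1.8] gap 0.0349 vel 0.007 moved 0.0001
```

View pics/c19.png

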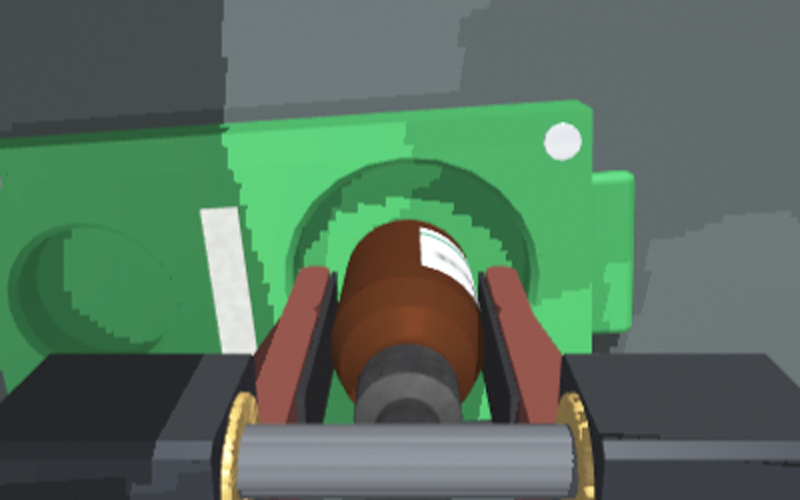

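Inside the pocket; lower the last 2 mm and release.

Request:
servo_tool(
  moves=[
    {"dp": [0, 0, -0.005], "twist": 0, "hand": 1},
    {"dp": [0, 0, -0.008], "twist": 0, "hand": 1},
    {"dp": [0, 0, -0.008], "twist": 0, "hand": 1},
    {"dp": [0, 0, -0.008], "twist": 0, "hand": 0.1},
    {"dp": [0, 0, -0.008], "twist": 0, "hand": 0},
  ],
)

```text
t: 25.78
tool_pos: [0.5999, 0.2706, 0.0338]
orientation: [-0.208, 3.135, 0.0]
wrist_force: [-1.2, 0.0, 0.7]
finger_gap: 0.0422
```

Request:
servo_tool(
  moves=[
    {"dp": [0, 0, 0], "twist": 0, "hand": -0.3},
    {"dp": [0, 0, 0], "twist": 0, "hand": -0.6},
    {"dp": [0, 0, 0], "twist": 0, "hand": -0.8},
    {"dp": [0, 0, 0], "twist": 0, "hand": -0.8},
    {"dp": [0, 0, 0.05], "twist": 0, "hand": -0.8},
  ],
)

```text
t: 26.2
tool_pos: [0.5983, 0.2699, 0.0435]
orientation: [0.207, -3.13, 0.002]
wrist_force: [-1.0, -0.8, -0.5]
finger_gap: 0.0735
```

Request:
servo_tool(
  moves=[
    {"dp": [0, 0, 0.1], "twist": 0, "hand": -0.8},
    {"dp": [0, 0, 0.25], "twist": 0, "hand": -0.8},
    {"dp": [0, 0, 0.4], "twist": 0, "hand": -0.8},
    {"dp": [0, 0, 0.55], "twist": 0, "hand": -0.8},
    {"dp": [0, 0, 0.7], "twist": 0, "hand": -1},
  ],
)

```text
t: 26.62
tool_pos: [0.5995, 0.2704, 0.2245]
orientation: [-0.208, 3.134, 0.001]
wrist_force: [0.5, -0.1, -0.4]
finger_gap: 0.083
```

Request:
servo_tool(
  moves=[
    {"dp": [-0.15, 0, 0.08], "twist": 0, "hand": -0.6},
    {"dp": [-0.3, 0, 0.08], "twist": 0, "hand": -0.4},
    {"dp": [-0.45, 0, 0.08], "twist": 0, "hand": -0.3},
    {"dp": [-0.6, 0, 0.08], "twist": 0, "hand": -0.3},
    {"dp": [-0.7, -0.05, 0.08], "twist": 0, "hand": -0.3},
  ],
)

```text
t: 27.03
tool_pos: [0.4221, 0.2591, 0.2428]
orientation: [-0.211, 3.133, 0.003]
wrist_force: [0.4, -1.0, 1.2]
finger_gap: 0.0583
```

```bash

python3 - <<'E'
from h import *
shot("w20")
s=ctrl.observe(); print(s["qpos"].round(2))
E
```

```text
w20 t 27.0833 [0.4221 0.2591 0.2428] [-2.110e-01  3.133e+00  3.000e-03] F [ 0.4 -1.   1.2] gap 0.0583 vel 0.887 moved 0.0026
[ 0.48 -0.19  1.47  0.    1.87 -1.23]
```

View pics/w20.png

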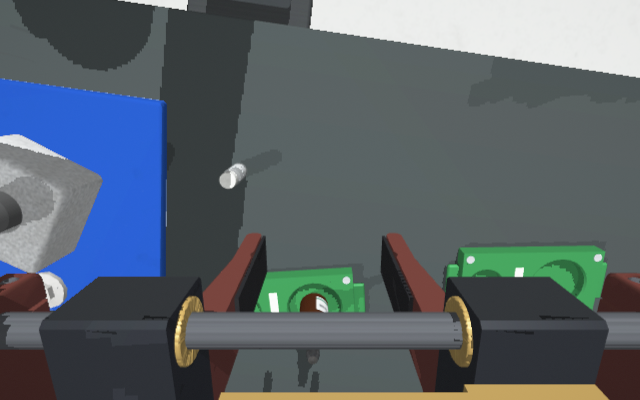

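Request:
servo_tool(
  moves=[
    {"dp": [0, 0, 0], "twist": -0.39, "hand": -0.3},
    {"dp": [0, 0, 0], "twist": -0.39, "hand": -0.3},
    {"dp": [0, 0, 0], "twist": -0.39, "hand": -0.3},
    {"dp": [0, 0, 0], "twist": -0.39, "hand": -0.3},
    {"dp": [0, 0, 0], "twist": -0.39, "hand": -0.3},
  ],
)

```text
t: 27.5
tool_pos: [0.425, 0.258, 0.2426]
orientation: [0.756, 3.048, 0.001]
wrist_force: [-0.2, -0.1, -0.3]
finger_gap: 0.057
```

Request:
servo_tool(
  moves=[
    {"dp": [0, 0, 0], "twist": -0.39, "hand": -0.3},
    {"dp": [0, 0, 0], "twist": -0.39, "hand": -0.3},
    {"dp": [0.06, -0.2, 0], "twist": -0.39, "hand": -0.3},
    {"dp": [0.06, -0.36, 0], "twist": -0.39, "hand": -0.3},
    {"dp": [0.06, -0.38, 0], "twist": -0.39, "hand": -0.3},
  ],
)

```text
t: 27.92
tool_pos: [0.4403, 0.1597, 0.2426]
orientation: [1.642, 2.676, -0.001]
wrist_force: [-1.0, -0.1, 0.2]
finger_gap: 0.057
```

Request:
servo_tool(
  moves=[
    {"dp": [0, 0, -0.1], "twist": -0.18, "hand": -0.3},
    {"dp": [0, 0, -0.25], "twist": -0.18, "hand": -0.3},
    {"dp": [0, 0, -0.35], "twist": -0.18, "hand": -0.3},
    {"dp": [0, 0, -0.4], "twist": -0.18, "hand": -0.3},
    {"dp": [0, 0, -0.4], "twist": -0.18, "hand": -0.3},
  ],
)

```text
t: 28.33
tool_pos: [0.4386, 0.1626, 0.1388]
orientation: [-1.991, -2.427, 0.006]
wrist_force: [-0.5, -0.0, 0.2]
finger_gap: 0.0571
```

```bash

python3 - <<'E'
from h import *
shot("w21"); T=TKs("w21")
p=(.4394,.1636)
crop("w21",160,60,320,250,2.4,"c21",circ(T,(*p,.053),.009,12)+circ(T,(*p,0),.01,12))
s=ctrl.observe(); M=R.from_rotvec(s["orientation"]).as_matrix(); print(np.degrees(np.arctan2(M[1,0],M[0,0])),s["qpos"].round(2))
E
```

```text
w21 t 28.3833 [0.4386 0.1626 0.1388] [-1.991 -2.427  0.006] F [-0.5 -0.   0.2] gap 0.0571 vel 0.076 moved 0.0024
101.27086909444408 [ 0.28 -0.27  1.71 -0.    1.7   0.09]
```

View pics/c21.png

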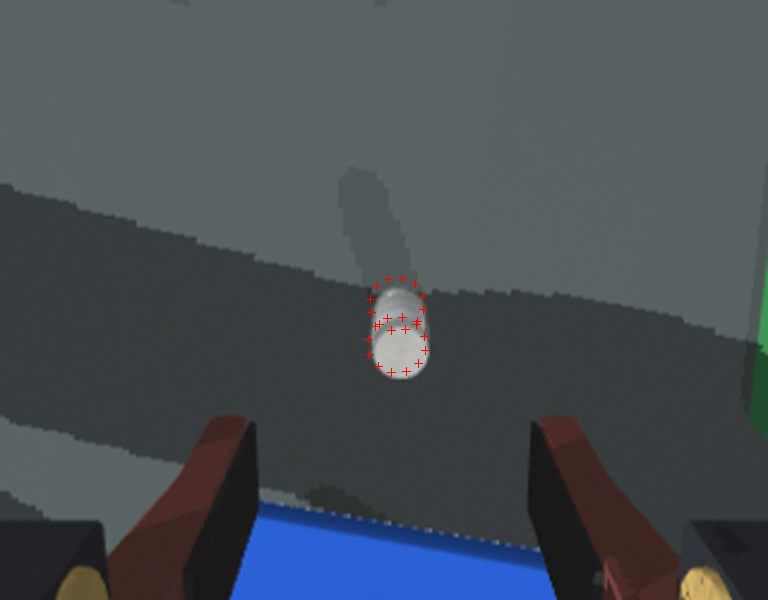

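Request:
servo_tool(
  moves=[
    {"dp": [0, -0.005, -0.12], "twist": 0, "hand": -0.3},
    {"dp": [0, -0.005, -0.25], "twist": 0, "hand": -0.3},
    {"dp": [0, -0.005, -0.38], "twist": 0, "hand": -0.3},
    {"dp": [0, -0.005, -0.45], "twist": 0, "hand": -0.3},
    {"dp": [0, -0.005, -0.47], "twist": 0, "hand": -0.3},
  ],
)

```text
t: 28.8
tool_pos: [0.4393, 0.1618, 0.0227]
orientation: [-1.992, -2.428, 0.003]
wrist_force: [0.3, -0.7, -1.2]
finger_gap: 0.0568
```

Request:
servo_tool(
  moves=[
    {"dp": [0, 0, 0], "twist": 0, "hand": -0.3},
    {"dp": [0, 0, 0], "twist": 0, "hand": -0.3},
    {"dp": [0, 0, 0], "twist": 0, "hand": -0.3},
  ],
)

```text
t: 29.05
tool_pos: [0.4417, 0.1624, 0.0269]
orientation: [1.992, 2.426, 0.006]
wrist_force: [0.0, -0.0, 1.3]
finger_gap: 0.057
```

Request:
servo_tool(
  moves=[
    {"dp": [-0.005, 0, -0.02], "twist": 0, "hand": 0},
    {"dp": [-0.005, 0, -0.035], "twist": 0, "hand": 0.2},
    {"dp": [-0.005, 0, -0.038], "twist": 0, "hand": 0.3},
    {"dp": [-0.005, 0, -0.038], "twist": 0, "hand": 1},
    {"dp": [-0.005, 0, -0.038], "twist": 0, "hand": 1},
  ],
  squeeze=10,
)

```text
t: 29.47
tool_pos: [0.4386, 0.1617, 0.0143]
orientation: [-1.994, -2.427, 0.0]
wrist_force: [0.1, 0.3, -0.9]
finger_gap: 0.0273
```

Request:
servo_tool(
  moves=[
    {"dp": [0, 0, 0], "twist": 0, "hand": 1},
    {"dp": [0, 0, 0], "twist": 0, "hand": 1},
    {"dp": [0, 0, 0], "twist": 0, "hand": 1},
    {"dp": [0, 0, 0], "twist": 0, "hand": 1},
    {"dp": [0, 0, 0], "twist": 0, "hand": 1},
  ],
  squeeze=10,
)

```text
t: 29.88
tool_pos: [0.4387, 0.1618, 0.0145]
orientation: [1.994, 2.427, 0.0]
wrist_force: [-0.1, 0.4, 1.2]
finger_gap: 0.0193
```

Request:
servo_tool(
  moves=[
    {"dp": [0, 0, 0.1], "twist": 0, "hand": 1},
    {"dp": [0, 0, 0.26], "twist": 0, "hand": 1},
    {"dp": [0, 0, 0.42], "twist": 0, "hand": 1},
    {"dp": [0, 0, 0.58], "twist": 0, "hand": 1},
    {"dp": [0, 0, 0.7], "twist": 0, "hand": 1},
  ],
)

```text
t: 30.3
tool_pos: [0.439, 0.1619, 0.1931]
orientation: [1.993, 2.426, 0.004]
wrist_force: [1.0, -1.0, 0.5]
finger_gap: 0.0192
```

```bash

python3 - <<'E'
from h import *
shot("w22")
E
```

```text
w22 t 30.35 [0.439  0.1619 0.1931] [1.993 2.426 0.004] F [ 1.  -1.   0.5] gap 0.0192 vel 0.627 moved 0.0061
```

View pics/w22.png

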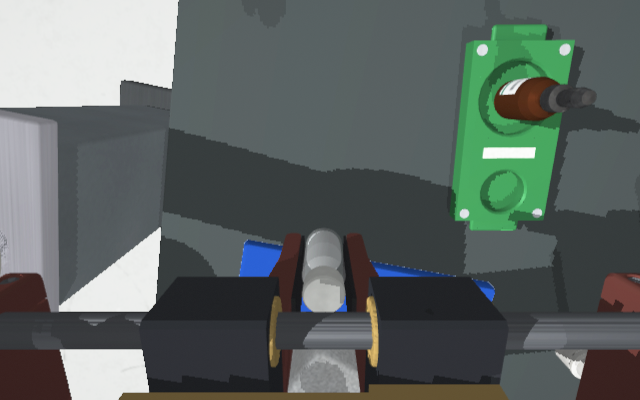

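```bash

python3 - <<'E'
from h import *
T=TKs("w22"); P=[atz(T,u,.018) for u in((482,49),(565,49),(464,213),(537,212))]
c=np.mean(P,0); y=(P[0]+P[1]-P[2]-P[3]); y/=np.linalg.norm(y); print(c.round(4),(c-.055*y).round(4),np.degrees(np.arctan2(-y[0],y[1])))
s=ctrl.observe(); print(s["tool_pos"], (np.array([.6188,.1832])-s["tool_pos"][:2])/.25)
E
```

```text
[0.608  0.2378 0.018 ] [0.6189 0.1839 0.018 ] 11.429292258595048
[0.44075639 0.16243889 0.19925445] [0.71217442 0.08304446]
```

Request:
servo_tool(
  moves=[
    {"dp": [0.1, 0.08, 0], "twist": 0, "hand": 1},
    {"dp": [0.26, 0.085, 0], "twist": 0, "hand": 1},
    {"dp": [0.42, 0.085, 0], "twist": 0, "hand": 1},
    {"dp": [0.58, 0.085, 0], "twist": 0, "hand": 1},
    {"dp": [0.715, 0.085, 0], "twist": 0, "hand": 1},
  ],
)

```text
t: 30.77
tool_pos: [0.6194, 0.183, 0.1883]
orientation: [-1.994, -2.427, 0.001]
wrist_force: [0.4, 0.5, 0.2]
finger_gap: 0.0194
```

Request:
servo_tool(
  moves=[
    {"dp": [0, 0, -0.1], "twist": 0, "hand": 1},
    {"dp": [0, 0, -0.22], "twist": 0, "hand": 1},
    {"dp": [0, 0, -0.3], "twist": 0, "hand": 1},
    {"dp": [0, 0, -0.34], "twist": 0, "hand": 1},
    {"dp": [0, 0, -0.34], "twist": 0, "hand": 1},
  ],
)

```text
t: 31.18
tool_pos: [0.6157, 0.1827, 0.1004]
orientation: [-1.992, -2.424, 0.008]
wrist_force: [-0.5, -0.3, -0.8]
finger_gap: 0.0195
```

Request:
servo_tool(
  moves=[
    {"dp": [0, 0, 0], "twist": 0, "hand": 1},
    {"dp": [0, 0, 0], "twist": 0, "hand": 1},
  ],
)

```text
t: 31.35
tool_pos: [0.6181, 0.1833, 0.1067]
orientation: [1.993, 2.426, 0.004]
wrist_force: [0.0, 0.9, 0.3]
finger_gap: 0.0194
```

```bash

python3 - <<'E'
from h import *
shot("w23"); T=TKs("w23")
crop("w23",120,60,400,250,2,"c23",circ(T,(.6188,.1834,.018),.021,20))
s=ctrl.observe(); print((np.array([.6188,.1834,.0215])-s["tool_pos"])/.25)
E
```

```text
w23 t 31.4 [0.6181 0.1833 0.1067] [1.993 2.426 0.004] F [0.  0.9 0.3] gap 0.0194 vel 0.012 moved 0.0004
[ 1.93691868e-03  1.98926974e-04 -3.42265237e-01]
```

View pics/c23.png

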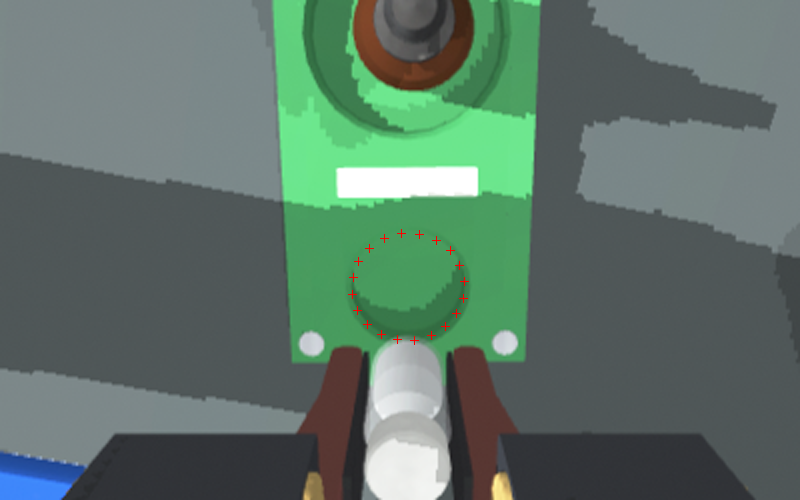

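Request:
servo_tool(
  moves=[
    {"dp": [0.002, 0, -0.1], "twist": 0, "hand": 1},
    {"dp": [0.002, 0, -0.2], "twist": 0, "hand": 1},
    {"dp": [0.002, 0, -0.27], "twist": 0, "hand": 1},
    {"dp": [0.002, 0, -0.3], "twist": 0, "hand": 1},
    {"dp": [0.002, 0, -0.31], "twist": 0, "hand": 1},
  ],
)

```text
t: 31.82
tool_pos: [0.6176, 0.183, 0.0265]
orientation: [-1.994, -2.427, 0.001]
wrist_force: [0.5, -0.2, 0.1]
finger_gap: 0.0194
```

Request:
servo_tool(
  moves=[
    {"dp": [0, 0, 0], "twist": 0, "hand": 1},
    {"dp": [0, 0, 0], "twist": 0, "hand": 1},
    {"dp": [0, 0, -0.01], "twist": 0, "hand": 1},
    {"dp": [0, 0, -0.02], "twist": 0, "hand": 1},
    {"dp": [0, 0, -0.02], "twist": 0, "hand": 1},
  ],
)

```text
t: 32.23
tool_pos: [0.6181, 0.1831, 0.0222]
orientation: [1.994, 2.427, 0.001]
wrist_force: [-0.5, -0.6, 0.4]
finger_gap: 0.0194
```

Request:
servo_tool(
  moves=[
    {"dp": [0, 0, 0], "twist": 0, "hand": 1},
    {"dp": [0, 0, 0], "twist": 0, "hand": 1},
  ],
)

```text
t: 32.4
tool_pos: [0.6179, 0.1831, 0.022]
orientation: [1.994, 2.427, 0.0]
wrist_force: [-0.2, 1.0, 0.2]
finger_gap: 0.0194
```

Base is ~1.5 mm above the floor; lower 1.2 mm, release, rise.

Request:
servo_tool(
  moves=[
    {"dp": [0, 0, -0.003], "twist": 0, "hand": 1},
    {"dp": [0, 0, -0.005], "twist": 0, "hand": 1},
    {"dp": [0, 0, -0.005], "twist": 0, "hand": 1},
    {"dp": [0, 0, -0.005], "twist": 0, "hand": 0.4},
    {"dp": [0, 0, -0.005], "twist": 0, "hand": 0.2},
  ],
)

```text
t: 32.82
tool_pos: [0.6179, 0.1831, 0.0207]
orientation: [1.994, 2.427, 0.0]
wrist_force: [-0.3, 0.3, 0.0]
finger_gap: 0.0294
```

Request:
servo_tool(
  moves=[
    {"dp": [0, 0, 0], "twist": 0, "hand": 0.1},
    {"dp": [0, 0, 0], "twist": 0, "hand": 0},
    {"dp": [0, 0, 0], "twist": 0, "hand": 0},
    {"dp": [0, 0, 0.06], "twist": 0, "hand": 0},
    {"dp": [0, 0, 0.18], "twist": 0, "hand": 0},
  ],
)

```text
t: 33.23
tool_pos: [0.6152, 0.1824, 0.0609]
orientation: [-1.991, -2.423, 0.011]
wrist_force: [-0.6, -0.2, -0.6]
finger_gap: 0.0438
```

Request:
servo_tool(
  moves=[
    {"dp": [0, 0, 0.15], "twist": 0, "hand": 0},
    {"dp": [0, 0, 0.3], "twist": 0, "hand": 0},
    {"dp": [0, 0, 0.45], "twist": 0, "hand": 0},
    {"dp": [0, 0, 0.6], "twist": 0, "hand": 0},
    {"dp": [-0.1, 0, 0.7], "twist": 0, "hand": 0},
  ],
)

```text
t: 33.65
tool_pos: [0.5951, 0.1827, 0.2431]
orientation: [1.995, 2.424, 0.003]
wrist_force: [0.3, -0.4, -0.2]
finger_gap: 0.044
```

Request:
servo_tool(
  moves=[
    {"dp": [-0.15, 0, 0.08], "twist": 0, "hand": 0},
    {"dp": [-0.3, 0, 0.08], "twist": 0, "hand": 0},
    {"dp": [-0.45, 0.1, 0.08], "twist": 0, "hand": 0},
    {"dp": [-0.6, 0.2, 0.08], "twist": 0, "hand": 0},
    {"dp": [-0.65, 0.25, 0.08], "twist": 0, "hand": 0},
  ],
)

```text
t: 34.07
tool_pos: [0.4276, 0.2465, 0.2619]
orientation: [-1.994, -2.428, -0.003]
wrist_force: [-0.1, -0.1, 0.5]
finger_gap: 0.0441
```

```bash

python3 - <<'E'
from h import *
shot("w24"); cv2.imwrite("pics/s24.png",ctrl.camera("scene")); cv2.imwrite("pics/t24.png",ctrl.camera("top"))
crop("t24",160,130,320,120,2.5,"t24c")
crop("s24",110,120,360,150,2.2,"s24c")
E
```

```text
w24 t 34.1167 [0.4276 0.2465 0.2619] [-1.994 -2.428 -0.003] F [-0.1 -0.1  0.5] gap 0.0441 vel 0.527 moved 0.0024
```

View pics/w24.png

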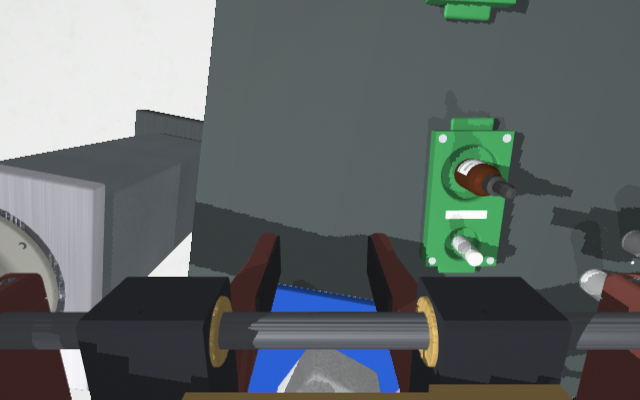

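View pics/t24c.png

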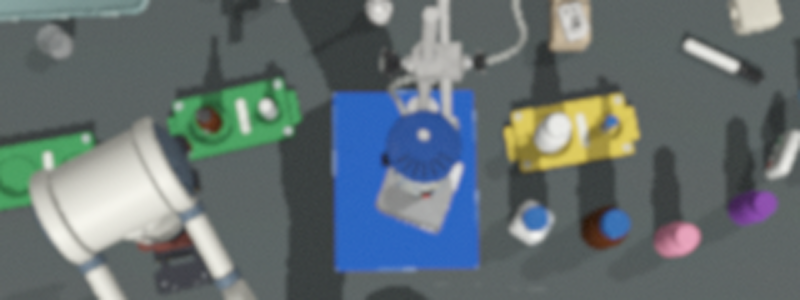

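View pics/s24c.png

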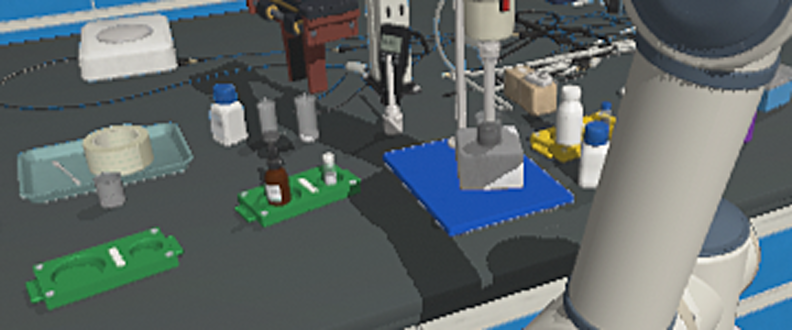

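Request:
servo_tool(
  moves=[
    {"dp": [0, 0, 0], "twist": 0, "hand": 0},
    {"dp": [0, 0, 0], "twist": 0, "hand": 0},
    {"dp": [0, 0, 0], "twist": 0, "hand": 0},
  ],
)

```text
t: 34.47
tool_pos: [0.4313, 0.2448, 0.2602]
orientation: [-1.996, -2.426, 0.001]
wrist_force: [0.1, -0.6, -0.6]
finger_gap: 0.0436
```

```bash

python3 - <<'E'
from h import *
shot("w25"); T=TKs("w25"); w=(.5999,.2706); n=(.6179,.1831)
crop("w25",415,110,115,165,4.8/1.4,"g",[])
crop("w25",415,110,115,165,3.4,"g2",circ(T,(*w,.109),.007,10)+circ(T,(*w,.006),.018,14)+circ(T,(*n,.059),.009,10)+circ(T,(*n,.006),.01,10))
T=TKs("w14"); w=(.5686,-.2442); n=(.582,-.3316)
crop("w14",370,60,120,155,3.4,"y2",circ(T,(*w,.110),.017,12)+circ(T,(*w,.006),.023,14)+circ(T,(*n,.059),.009,10)+circ(T,(*n,.006),.01,10))
a=cv2.imread("pics/g2.png");b=cv2.imread("pics/y2.png");h=min(a.shape[0],b.shape[0]);cv2.imwrite("pics/gy.png",np.hstack([a[:h],b[:h]]))
E
```

```text
w25 t 34.5167 [0.4313 0.2448 0.2602] [-1.996e+00 -2.426e+00  1.000e-03] F [ 0.1 -0.6 -0.6] gap 0.0436 vel 0.002 moved 0.0
```

View pics/gy.png

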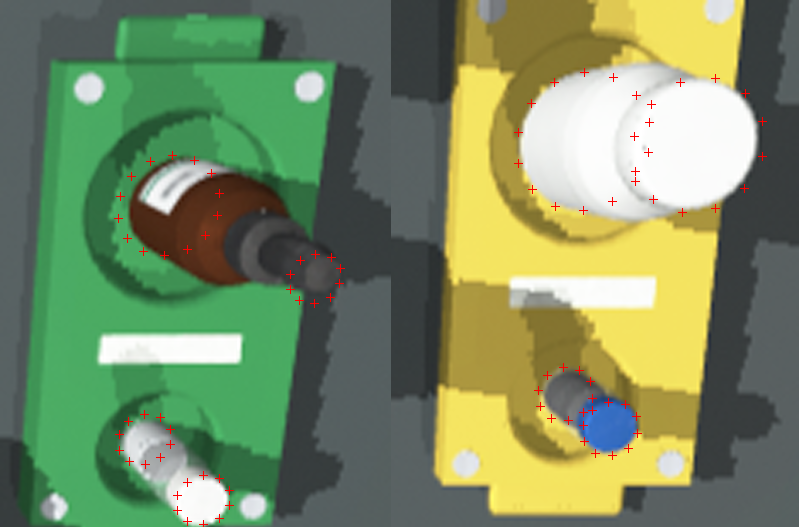

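```bash
python3 -c "
from h import *
print(ctrl.hand_in())"
```

```text
the job is handed in; nothing more can be done
None
```

I packed both kits in the order you gave and handed the job in at about 34.5 s. Hand-in returns no verdict.

- **Yellow tray:** the round white bottle went into the wide pocket and the blue-capped vial into the narrow one.
- **Green tray:** I used the one farthest right, next to the blue base plate. The amber dropper bottle went into its wide pocket and the white-capped vial into the narrow one.

**Last checks:** Wrist pictures with the expected outlines drawn over them showed all four things upright on their pocket floors. The outlines matched to within about 3 mm, with the dropper bottle's base the furthest off. I checked the green tray this way just before handing in. The close check of the yellow tray was made right after filling it, at 18.8 s, and the later scene and top pictures showed it unchanged.

- **Other objects:** the large amber bottle, the square white bottle and the pink and purple look-alikes still stand; I left them alone.
- **Robot:** the arm was clear and at rest. The forces I read stayed under about 5 N.

**Disagreements:**
- The gripper read 1 to 2 mm less than the stated widths on every grasp, and nothing slipped.
- A direct reading of the green wide pocket's rim was 4 mm off the position worked out from the tray's pins. The gripper hid part of that rim, so I used the pins, and a later view agreed with them to about 1 mm.
- The white-capped vial stood about 2 mm from where I first measured it, and I corrected for that before grasping.

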